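Set the wooden train back in height order on its display plinth

ROBOT

A 7-joint arm with a two-finger parallel gripper is mounted at the origin on the work surface. World frame = base frame: x ahead of the robot, y to its left, z up, the work surface at z = 0. Lengths are in m, angles in rad, forces in N, time in s.
With the tool pointing down it reaches from about 0.4 to 0.85 m from the base axis. Payload 4.5 kg.
Tool frame: the origin (TCP) lies on the centre line of the jaws, within the pads' length; the fingertips stand 11 mm ahead of it and the grasp point (between the pads) lies 8 mm behind it; z points along the fingers, y is the line along which they close (so a half turn about z gives the same grasp; the last joint's range is limited). The gripper opens to 88 mm and grips with 3 to 60 N. Pads are 18 mm wide; open, the fingers measure 123 mm over their backs; the gripper's body (75 mm by 187 mm) begins 45 mm behind the grasp point.
Start: joints at [1.323, 0.689, -0.195, 1.565, 0.157, 0.902, -0.215], TCP at [0.174, -0.6, 0.25] pointing down, gripper open.
Joint ranges: [-3.01, 3.01], [-0.46, 2.08], [-1.47, 1.51], [0.13, 2.56], [-1, 4.14], [0.04, 2.09], [-2.66, 2.66]. Speed limits (rad/s): [2.57, 2.57, 3.14, 3.14, 3.14, 3.14, 3.14].

INTERFACE

Orientations are given as a unit quaternion [x, y, z, w].
In Python, from plant import * gives the robot as it stands. The module is installed in compiled form; this text tells all that it offers.
- The arm moves only by the tool send_rows, never from a script. Its argument "motion" is a list of rows, each an object of numbers: "x", "y", "z": the shift along the tool's x, y, z in cm; "rx", "ry", "rz": the turn, a rotation vector about the tool's x, y, z in rad; "jaw": the finger opening in cm, from 0 to 8.81. In form: [{"x": .., "y": .., "z": .., "rx": .., "ry": .., "rz": .., "jaw": ..}, ...]. A call has exactly 5 rows; each row shifts and turns the commanded pose from where the row before left it, along the tool's axes as they then stand; what a row does not reach is not made up. A row lasts 1/10 s, in which the tool goes at most 50 mm and 8.59 degrees, less where a joint would pass 70% of its speed; a pose out of reach is approached as far as the arm can. A call is refused whole if a number of a shift passes 5 or a number of a turn 0.15, either way. A call with a gripper value outside its range is refused whole. The fingers move at their own pace and stop on an object; "grip_force" is the grip in N (left out, the last holds). Time passes only in rows, so rows that do not move let the fingers close, or fill a call up. It gives the time, the measured TCP pose, the force, the opening and the grip force at its end, in the units of the state.
- get_state(): the state, without advancing time (a new reading comes with each control period).
- snapshot(name): name is "scene" or "side" or "wrist"; returns a dict with "img" (400x640x3 uint8, red, green, blue), "vertical_fov" (degrees; the focal length in pixels is half the picture's height over the tangent of half this angle, whatever the lens; pixels are square), "cx", "cy" (the principal point, pixels), "extrinsics" (4x4, takes a point from camera to world coordinates). Camera axes: x right, y up, looking along -z (the intrinsics and any distortion apply to the point x, -y, -z); pixel columns grow to the right and rows downward; lengths in m; the calibration is good to about 2 mm. The wrist camera is an equidistant fisheye: a pixel r from the principal point sees the ray r / f radians off the axis. A picture is of the moment at which its call begins. There is no depth.
- finish_job(): hands the job in; it is judged then, once.
The state is a dict: "clock": time; "q": joint angles; "qd": joint speeds; "joint_torque": joint torques, N m; "tool_pos": TCP position; "eef_rot": TCP orientation; "contact_force": force on the tool from outside, world axes, zero at the start; "moment": the same for the moment, N m; "opening": opening from 0.0 (shut) to 1.0 (fully open); "finger_force": force on a finger pad.
Only numpy, scipy, OpenCV 4.12 (cv2) and the standard library are available. Lean on these libraries where they do the work, as an engineer would, in place of code of your own. Each camera call takes 0.05 s, during which the arm holds its last target. There are 200 camera calls.

TASK

Put the wooden train back on its display plinth: stand the four loose cars on the four dark panels behind the locomotive in order of height, the tallest next to the locomotive and the lowest at the buffer stop, each upright, centred on its own panel and in line with the plinth. Set the cars down rather than dropping them, and leave the glass weight where it is.

Things in the scene. Friction and masses are not known exactly. Their poses are not given: they have to be found in the camera images.
- van: loose plain-wood model train car, closed box van with a round barrel roof, 58 mm tall: the tallest. Loose on the bench (z = 0), any yaw. Origin: centre of its underside (wheels); own y = long axis. Body 70 mm long (76 over coupler stubs), 34 mm wide (x), flat sides 9 to 17 mm up to grip across. Wheels fixed, does not roll; same fore and aft. 30 to 130 g.
- wagon: loose plain-wood model train car, empty open-topped wagon with high sides, 46 mm tall: the second tallest. Loose on the bench (z = 0), any yaw. Origin: centre of its underside (wheels); own y = long axis. Body 70 mm long (76 over coupler stubs), 34 mm wide (x), flat sides 9 to 17 mm up to grip across. Wheels fixed, does not roll; same fore and aft. 30 to 130 g.
- tank: loose plain-wood model train car, tank wagon with a lying 22 mm thick cylinder on a flat deck and a small dome, 35 mm tall: the third tallest. Loose on the bench (z = 0), any yaw. Origin: centre of its underside (wheels); own y = long axis. Body 70 mm long (76 over coupler stubs), 34 mm wide (x), flat sides 9 to 17 mm up to grip across. Wheels fixed, does not roll; same fore and aft. 30 to 130 g.
- flat: loose plain-wood model train car, flat wagon, bare deck 18 mm high with a low ledge at each end, 24 mm tall: the lowest. Loose on the bench (z = 0), any yaw. Origin: centre of its underside (wheels); own y = long axis. Body 70 mm long (76 over coupler stubs), 34 mm wide (x), flat sides 9 to 17 mm up to grip across. Wheels fixed, does not roll; same fore and aft. 30 to 130 g.
- loco: dark-wood locomotive (central cab, low hood at each end, same fore and aft), 76 x 36 mm, 52 mm tall, pinned to one end of the plinth; which end changes. Origin: centre of its underside, on the plinth's top; own y along the plinth, x across. Locomotive, four panels and a white buffer stop (30 mm tall) at the other end stand in one straight line, 84 mm from centre to centre.
- glass_weight: round green glass paperweight, a dome 66 mm across and 30 mm high, loose on the bench among the cars. Origin: centre of its underside. A bystander: leave it where it is.
- panel_a: one of four identical dark panels (50 x 78 mm) inlaid flush in the top of the plinth, a fixed wooden board 70 x 530 mm, 15 mm high; each is the place for one car. Which panel is next to the locomotive changes: judge by position. Origin: centre of the panel, on the plinth's top (z = 15 mm); own y along the plinth, x across it.
- panel_b: one of four identical dark panels (50 x 78 mm) inlaid flush in the top of the plinth, a fixed wooden board 70 x 530 mm, 15 mm high; each is the place for one car. Which panel is next to the locomotive changes: judge by position. Origin: centre of the panel, on the plinth's top (z = 15 mm); own y along the plinth, x across it.
- panel_c: one of four identical dark panels (50 x 78 mm) inlaid flush in the top of the plinth, a fixed wooden board 70 x 530 mm, 15 mm high; each is the place for one car. Which panel is next to the locomotive changes: judge by position. Origin: centre of the panel, on the plinth's top (z = 15 mm); own y along the plinth, x across it.
- panel_d: one of four identical dark panels (50 x 78 mm) inlaid flush in the top of the plinth, a fixed wooden board 70 x 530 mm, 15 mm high; each is the place for one car. Which panel is next to the locomotive changes: judge by position. Origin: centre of the panel, on the plinth's top (z = 15 mm); own y along the plinth, x across it.
There are look-alikes about, which are no part of the job. What is shaped like the flat but pink or turquoise is not meant.

How it is judged:
At the end, for the whole second after the job is handed in: Van, open wagon, tank wagon, flat wagon stand on panels 1, 2, 3, 4 counted from the locomotive, each within 10 mm of the panel centre along and across the plinth, within 0.15 rad of its direction (either way round), upright within 0.1 rad, wheels on the plinth, released and at rest (((y of van in the frame of loco between 0.074 and 0.094 m and y of wagon in the frame of loco between 0.158 and 0.178 m and y of tank in the frame of loco between 0.242 and 0.262 m and y of flat in the frame of loco between 0.326 and 0.346 m) or (y of van in the frame of loco between -0.094 and -0.074 m and y of wagon in the frame of loco between -0.178 and -0.158 m and y of tank in the frame of loco between -0.262 and -0.242 m and y of flat in the frame of loco between -0.346 and -0.326 m)) and x of van in the frame of loco between -0.01 and 0.01 m and height (world z) of van between 0.011 and 0.019 m and angle between the y axis of each of van, wagon, tank, flat and the y axis of loco, either way round below 0.15 rad and angle between each of van, wagon, tank, flat's own z axis and vertical below 0.1 rad and linear speed of each of van, wagon, tank, flat below 0.02 m/s and angular speed of each of van, wagon, tank, flat below 0.2 rad/s and x of wagon in the frame of loco between -0.01 and 0.01 m and height (world z) of wagon between 0.011 and 0.019 m and x of tank in the frame of loco between -0.01 and 0.01 m and height (world z) of tank between 0.011 and 0.019 m and x of flat in the frame of loco between -0.01 and 0.01 m and height (world z) of flat between 0.011 and 0.019 m); the robot touches nothing.
It fails at once if the glass weight is shifted by more than 15 mm (distance of glass_weight from where it was at the start of the episode above 0.015 m).
It fails at once if a car is dropped or slammed: it moves faster than 0.7 m/s while its wheels are less than 40 mm above the bench ((height (world z) of van below 0.04 m and linear speed of van above 0.7 m/s) or (height (world z) of wagon below 0.04 m and linear speed of wagon above 0.7 m/s) or (height (world z) of tank below 0.04 m and linear speed of tank above 0.7 m/s) or (height (world z) of flat below 0.04 m and linear speed of flat above 0.7 m/s)).
It also fails if it takes over 83 s, if anything falls off the work surface, if the arm or the gripper's body presses on something with over 40 N, if the wrist force passes 120 N, or if a joint passes its speed limit or range.

## Working session

There is one attempt and no reset: what is moved stays moved. The work goes in short steps, Python scripts to look and compute and a tool call to move; the robot and the scene stay as the last step left them, time stands still between calls to the robot, and variables do not carry over. Pictures are saved under pics/ and viewed, at most 14 in all, crops included, and the job is handed in when it is done.

Besides the shell and the picture viewer there is one more tool, called after "Emit:" in YAML: its name, and indented under it one key for each argument. send_rows: Moves the arm, as the interface text tells. Its arguments: {"type":"object","properties":{"motion":{"type":"array"},"grip_force":{"type":"number"}},"required":["motion"]}

```bash
mkdir -p pics; cat > h.py <<'E'
from plant import *
import numpy as np, cv2
def cam(n):
    s=snapshot(n); return s
def f(s): return 200/np.tan(np.radians(s["vertical_fov"])/2)
def ray(s,u,v,fish=False):
    F=f(s); a=(u-s["cx"])/F; b=(v-s["cy"])/F
    if fish:
        r=np.hypot(a,b)+1e-12; d=np.array([np.sin(r)*a/r,-np.sin(r)*b/r,-np.cos(r)])
    else: d=np.array([a,-b,-1.0])
    E=np.array(s["extrinsics"]); return E[:3,3],E[:3,:3]@d
def onz(s,u,v,z,fish=False):
    o,d=ray(s,u,v,fish); return o+d*(z-o[2])/d[2]
def proj(s,p,fish=False):
    E=np.array(s["extrinsics"]); c=E[:3,:3].T@(np.array(p)-E[:3,3]); F=f(s)
    x,y,z=c[0],-c[1],-c[2]
    if fish:
        r=np.hypot(x,y)+1e-12; t=np.arctan2(r,z); return s["cx"]+F*t*x/r, s["cy"]+F*t*y/r
    return s["cx"]+F*x/z, s["cy"]+F*y/z
def save(s,n): cv2.imwrite("pics/"+n+".png",s["img"][:,:,::-1])
E
python3 - <<'E'
from h import *
import pickle
S={}
for n in("scene","side","wrist"):
    s=cam(n);S[n]=s;save(s,n+"0");print(n,s["vertical_fov"],s["cx"],s["cy"],np.round(s["extrinsics"],3).tolist())
pickle.dump(S,open("s0.pkl","wb"))
st=get_state();print(st)
E
```

```text
scene 56.91266718245223 322.8318015536891 200.5267783668013 [[0.575, -0.453, 0.681, 1.055], [0.818, 0.297, -0.492, -0.371], [0.02, 0.84, 0.542, 0.498], [0.0, 0.0, 0.0, 1.0]]
side 54.44001469214401 317.90872545581203 197.22765708572538 [[-0.789, 0.338, -0.513, 0.04], [-0.614, -0.403, 0.679, 0.587], [0.023, 0.851, 0.525, 0.457], [0.0, 0.0, 0.0, 1.0]]
wrist 65.70646984690485 325.14209172066677 197.15652661869183 [[0.278, 0.923, 0.264, 0.243], [-0.961, 0.268, 0.074, -0.581], [-0.002, -0.275, 0.962, 0.384], [0.0, 0.0, 0.0, 1.0]]
{'clock': 0.15, 'q': array([ 1.32281586,  0.68979676, -0.19454198,  1.56608732,  0.15732094,
        0.90251884, -0.21510801]), 'qd': array([ 0.00110865, -0.00225089, -0.00078657, -0.00439307, -0.00155314,
       -0.00029307, -0.00182163]), 'joint_torque': array([-1.02378453e-03, -5.27859092e+01, -1.26884613e+00, -1.53587204e+01,
       -5.27045236e-02,  3.84386265e-03,  1.26923951e-04]), 'tool_pos': array([ 0.1736303 , -0.59991283,  0.24909599]), 'eef_rot': array([ 9.90085553e-01,  1.40463857e-01, -1.55184523e-04, -6.91486603e-04]), 'contact_force': array([-0.35582421, -0.75056688,  0.06561651]), 'moment': array([-0.00174329,  0.01801711,  0.04397409]), 'finger_force': 0.0, 'opening': 1.0051524418425586}
```

View pics/scene0.png

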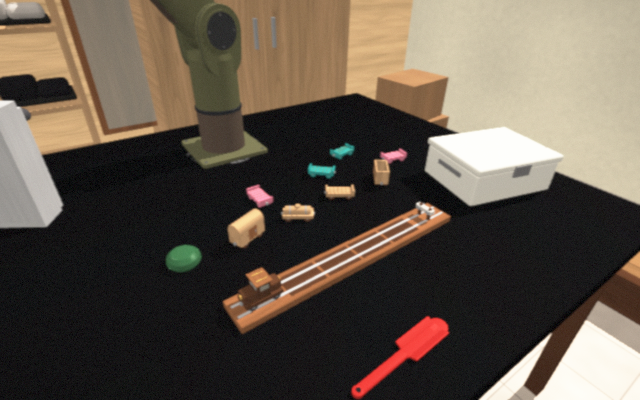

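View pics/side0.png

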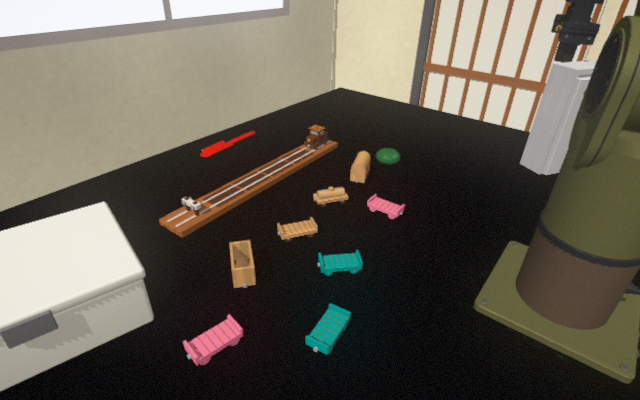

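Scene view:
- **Cars:** van (247,228), tank (298,212), flat (340,191), open wagon (381,172).
- **Look-alikes, not wanted:** pink at (260,196) and (394,156), turquoise at (322,171) and (342,151).
- **Other things:** loco (260,288), buffer stop (427,211), glass weight (184,258).

The side view agrees with this.

```bash
python3 - <<'E'
from h import *
import pickle
S=pickle.load(open("s0.pkl","rb"))
seeds={"scene":dict(van=(247,228),tank=(298,213),flat=(340,192),wagon=(381,172),loco=(260,288),buf=(427,211)),
"side":dict(van=(361,168),tank=(331,197),flat=(298,230),wagon=(242,262))}
for n in seeds:
    s=S[n];hsv=cv2.cvtColor(s["img"],cv2.COLOR_RGB2HSV)
    m=((hsv[...,2]>70)&(hsv[...,0]<25)&(hsv[...,0]>5)&(hsv[...,1]>60)).astype(np.uint8)
    k,l,st,c=cv2.connectedComponentsWithStats(m)
    for o,(u,v) in seeds[n].items():
        w=l[v-6:v+7,u-6:u+7].ravel();w=w[w>0]
        if not len(w): print(n,o,"none");continue
        i=np.bincount(w).argmax()
        print(n,o,st[i],c[i].round(1),[onz(s,*c[i],z)[:2].round(3).tolist() for z in (0.012,.025)])
# plinth ends approx
s=S["scene"]
for p in [(226,299),(244,327),(451,216),(420,205)]: print(p,onz(s,*p,.015).round(3))
s=S["scene"]
cv2.imwrite("pics/sc.png",cv2.resize(s["img"][140:330,170:460,::-1],None,fx=2.75,fy=2.75,interpolation=cv2.INTER_CUBIC))
s=S["side"]
cv2.imwrite("pics/sd.png",cv2.resize(s["img"][110:310,150:420,::-1],None,fx=2.9,fy=2.9,interpolation=cv2.INTER_CUBIC))
E
```

```text
scene van [ 227  208   38   40 1015] [246.4 227.6] [[0.441, -0.131], [0.457, -0.137]]
scene tank [281 203  34  18 468] [297.5 211.8] [[0.451, -0.007], [0.467, -0.016]]
scene flat [325 184  31  15 361] [339.8 191. ] [[0.43, 0.132], [0.447, 0.119]]
scene wagon [373 159  18  26 398] [380.9 171.4] [[0.409, 0.292], [0.427, 0.274]]
scene loco [ 223  202  228  132 6700] [324.2 269.1] [[0.64, -0.065], [0.651, -0.073]]
scene buf [ 223  202  228  132 6700] [324.2 269.1] [[0.64, -0.065], [0.651, -0.073]]
side van [350 150  21  33 509] [360.1 166.7] [[0.482, -0.171], [0.469, -0.149]]
side tank [313 186  36  21 468] [330.3 195.3] [[0.458, -0.012], [0.446, 0.006]]
side flat [277 216  41  26 620] [297.3 228.8] [[0.434, 0.129], [0.422, 0.142]]
side wagon [ 229  239   27   49 1069] [241.9 263.2] [[0.442, 0.264], [0.43, 0.273]]
(226, 299) [ 0.609 -0.247  0.015]
(244, 327) [ 0.679 -0.247  0.015]
(451, 216) [0.662 0.276 0.015]
(420, 205) [0.591 0.251 0.015]
```

View pics/sc.png

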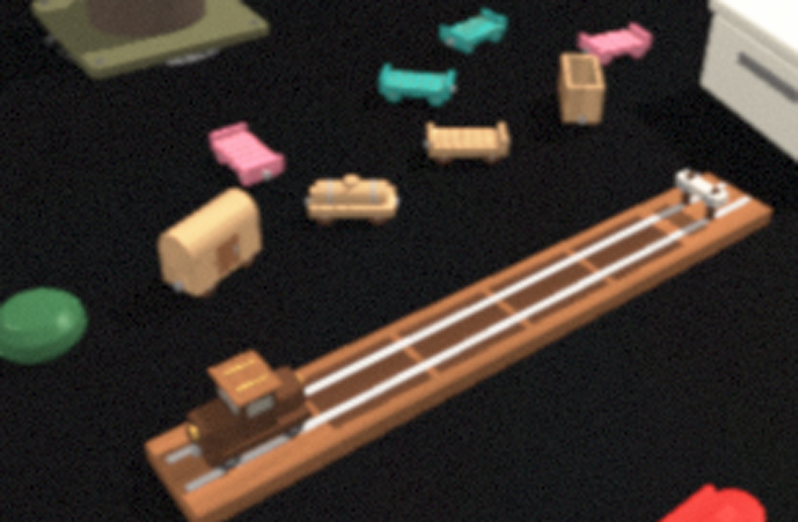

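The enlarged scene view confirms four plain-wood cars: van, tank, flat (crop 467,140) and wagon. The pink and turquoise flats are decoys. The loco is at the −y end of the plinth. Next I move the wrist camera over the area.

Emit:
send_rows:
  motion:
    - {"z": -5, "rz": 0.14}
    - {"z": -5, "rz": 0.14}
    - {"x": 2.3, "y": -4.3}
    - {"x": 2.3, "y": -4.3}
    - {"x": 2.3, "y": -4.3}
  grip_force: 15

```text
schema error: expected keys x, y, z, rx, ry, rz, jaw
```

Emit:
send_rows:
  motion:
    - {"x": 2.3, "y": -4.3}
    - {"x": 2.3, "y": -4.3}
    - {"x": 2.3, "y": -4.3}
    - {"x": 2.3, "y": -4.3}
    - {"x": 2.3, "y": -4.3}

```text
schema error: expected keys x, y, z, rx, ry, rz, jaw
```

Emit:
send_rows:
  motion:
    - {"x": 2.3, "y": -4.3}
    - {"x": 2.3, "y": -4.3}
    - {"x": 2.3, "y": -4.3}
    - {"x": 2.3, "y": -4.3}
    - {"x": 2.3, "y": -4.3}

```text
schema error: expected keys x, y, z, rx, ry, rz, jaw
```

All seven keys are required in every row.

Emit:
send_rows:
  motion:
    - {"x": 0, "y": 0, "z": -5, "rx": 0, "ry": 0, "rz": 0.14, "jaw": 8.8}
    - {"x": 0, "y": 0, "z": -5, "rx": 0, "ry": 0, "rz": 0.14, "jaw": 8.8}
    - {"x": 2.3, "y": -4.3, "z": 0, "rx": 0, "ry": 0, "rz": 0, "jaw": 8.8}
    - {"x": 2.3, "y": -4.3, "z": 0, "rx": 0, "ry": 0, "rz": 0, "jaw": 8.8}
    - {"x": 2.3, "y": -4.3, "z": 0, "rx": 0, "ry": 0, "rz": 0, "jaw": 8.8}
  grip_force: 15

```text
clock: 0.65
tool_pos: [0.2432, -0.4696, 0.3499]
eef_rot: [1.0, 0.001, 0.0, 0.0]
contact_force: [0.8, -0.2, -0.8]
opening: 1.001
finger_force: 0.0
```

Emit:
send_rows:
  motion:
    - {"x": 2.3, "y": -4.3, "z": 0, "rx": 0, "ry": 0, "rz": 0, "jaw": 8.8}
    - {"x": 2.3, "y": -4.3, "z": 0, "rx": 0, "ry": 0, "rz": 0, "jaw": 8.8}
    - {"x": 2.3, "y": -4.3, "z": 0, "rx": 0, "ry": 0, "rz": 0, "jaw": 8.8}
    - {"x": 2.3, "y": -4.3, "z": 0, "rx": 0, "ry": 0, "rz": 0, "jaw": 8.8}
    - {"x": 2.3, "y": -4.3, "z": 0, "rx": 0, "ry": 0, "rz": 0, "jaw": 8.8}

```text
clock: 1.15
tool_pos: [0.3576, -0.2542, 0.3497]
eef_rot: [1.0, 0.001, 0.0, 0.0]
contact_force: [1.0, 0.3, 0.1]
opening: 1.0
finger_force: 0.0
```

Emit:
send_rows:
  motion:
    - {"x": 2.3, "y": -4.3, "z": 0, "rx": 0, "ry": 0, "rz": 0, "jaw": 8.8}
    - {"x": 2.3, "y": -4.3, "z": 0, "rx": 0, "ry": 0, "rz": 0, "jaw": 8.8}
    - {"x": 2.3, "y": -4.3, "z": 0, "rx": 0, "ry": 0, "rz": 0, "jaw": 8.8}
    - {"x": 2.3, "y": -4.3, "z": 0, "rx": 0, "ry": 0, "rz": 0, "jaw": 8.8}
    - {"x": 2.3, "y": -4.3, "z": 0, "rx": 0, "ry": 0, "rz": 0, "jaw": 8.8}

```text
clock: 1.65
tool_pos: [0.4722, -0.039, 0.3497]
eef_rot: [1.0, 0.001, -0.0, 0.0]
contact_force: [1.8, 0.2, -0.3]
opening: 1.001
finger_force: 0.0
```

Emit:
send_rows:
  motion:
    - {"x": 2, "y": -4, "z": 0, "rx": 0, "ry": 0, "rz": 0, "jaw": 8.8}
    - {"x": 1, "y": -1, "z": 0, "rx": 0, "ry": 0, "rz": 0, "jaw": 8.8}
    - {"x": 0, "y": 0, "z": 0, "rx": 0, "ry": 0, "rz": 0, "jaw": 8.8}
    - {"x": 0, "y": 0, "z": 0, "rx": 0, "ry": 0, "rz": 0, "jaw": 8.8}
    - {"x": 0, "y": 0, "z": 0, "rx": 0, "ry": 0, "rz": 0, "jaw": 8.8}

```text
clock: 2.15
tool_pos: [0.5008, 0.0068, 0.3496]
eef_rot: [1.0, -0.001, -0.001, 0.001]
contact_force: [0.2, -0.5, 0.0]
opening: 0.995
finger_force: 0.0
```

```bash
python3 - <<'E'
from h import *
import pickle
s=cam("wrist");save(s,"w1");pickle.dump(s,open("w1.pkl","wb"));print(np.round(s["extrinsics"],3).tolist())
E
```

```text
[[-0.002, 0.961, 0.276, 0.573], [-1.0, -0.002, 0.0, 0.007], [0.001, -0.276, 0.961, 0.484], [0.0, 0.0, 0.0, 1.0]]
```

View pics/w1.png

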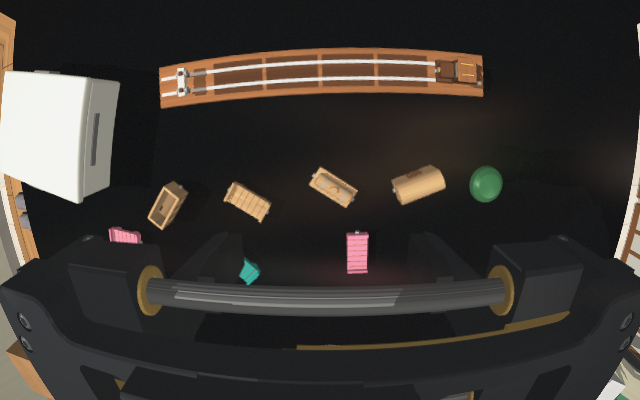

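```bash
cat > m.py <<'E'
from h import *
def comp(s,u,v,vmin=60):
    hsv=cv2.cvtColor(s["img"],cv2.COLOR_RGB2HSV)
    m=((hsv[...,2]>vmin)&(hsv[...,0]<25)&(hsv[...,0]>2)&(hsv[...,1]>50)).astype(np.uint8)
    m=cv2.morphologyEx(m,cv2.MORPH_CLOSE,np.ones((3,3)))
    k,l,st,c=cv2.connectedComponentsWithStats(m)
    w=l[v-6:v+7,u-6:u+7].ravel();w=w[w>0];i=np.bincount(w).argmax()
    c,_=cv2.findContours((l==i).astype(np.uint8),cv2.RETR_EXTERNAL,cv2.CHAIN_APPROX_NONE)
    return max(c,key=len)[:,0]
def rect(s,u,v,z,vmin=60):
    P=np.array([onz(s,a,b,z,True)[:2] for a,b in comp(s,u,v,vmin)])*1000
    (c,wh,a)=cv2.minAreaRect(P.astype(np.float32))
    if wh[0]<wh[1]: a+=90; wh=wh[::-1]
    return np.round(c,1),np.round(wh,1),round((a+90)%180-90,1)  # long-axis dir deg from world x
E
python3 - <<'E'
from m import *
import pickle
s=pickle.load(open("w1.pkl","rb"))
for o,u,v,h in [("wagon",168,205,.046),("flat",248,201,.02),("tank",333,187,.024),("van",418,184,.05)]:
    print(o,[rect(s,u,v,z) for z in (0,h/2,h)])
print("plinth",rect(s,350,92,.015),rect(s,350,92,.015,90))
for p in [(264,69),(320,67),(375,67),(456,70),(182,82)]: print(p,onz(s,*p,.015,True).round(3))
x=s["img"][35:125,150:500,::-1]; cv2.imwrite("pics/pl.png",cv2.resize(x,None,fx=2.28,fy=2.28,interpolation=cv2.INTER_CUBIC))
E
```

```text
wagon [(array([418.6, 293.7]), array([100.4,  48.4]), -38.3), (array([425.9, 280.1]), array([95.6, 46.1]), -38.3), (array([433.2, 266.4]), array([90.9, 43.8]), -38.3)]
flat [(array([426.9, 137.2]), array([76.2, 44. ]), 58.1), (array([429.9, 134.5]), array([74.7, 43.1]), 58.1), (array([432.9, 131.8]), array([73.1, 42.1]), 58.1)]
tank [(array([450.4,  -6.1]), array([75.4, 38.4]), 57.2), (array([453.4,  -5.7]), array([73.5, 37.5]), 57.2), (array([456.5,  -5.4]), array([71.7, 36.5]), 57.2)]
van [(array([ 457.2, -149.5]), array([89.6, 52.2]), -67.6), (array([ 463.1, -141.4]), array([84.9, 49.5]), -67.6), (array([ 469.1, -133.4]), array([80.3, 46.8]), -67.6)]
plinth (array([634.3,  14.3]), array([530.2,  71.6]), -88.1) (array([634.3,  14.6]), array([529.2,  70.5]), -88.1)
(264, 69) [0.639 0.098 0.015]
(320, 67) [0.639 0.014 0.015]
(375, 67) [ 0.641 -0.069  0.015]
(456, 70) [ 0.646 -0.2    0.015]
(182, 82) [0.63  0.235 0.015]
```

View pics/pl.png

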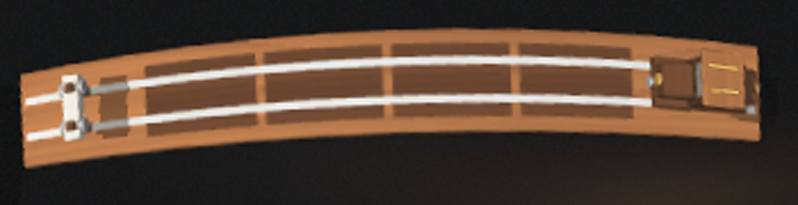

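The crop shows the dark panels with dividers near (259,85), (388,80) and (516,72), the loco at right and the buffer stop at left. The fit of 530×71 mm and 84 mm divider spacing match the spec. Next I go to the van for a close look.

Emit:
send_rows:
  motion:
    - {"x": 0, "y": 0, "z": 1.9, "rx": 0, "ry": 0, "rz": 0.1475, "jaw": 7}
    - {"x": 0, "y": 0, "z": 1.9, "rx": 0, "ry": 0, "rz": 0.1475, "jaw": 7}
    - {"x": 0, "y": 0, "z": 1.9, "rx": 0, "ry": 0, "rz": 0.1475, "jaw": 7}
    - {"x": 0, "y": 0, "z": 1.9, "rx": 0, "ry": 0, "rz": 0.1475, "jaw": 7}
    - {"x": 0, "y": 0, "z": 1.9, "rx": 0, "ry": 0, "rz": 0.1475, "jaw": 7}

```text
clock: 2.7
tool_pos: [0.5013, 0.0076, 0.2543]
eef_rot: [0.932, -0.364, 0.0, 0.0]
contact_force: [0.5, 0.4, 0.6]
opening: 0.794
finger_force: 0.0
```

Emit:
send_rows:
  motion:
    - {"x": 0, "y": 0, "z": 1.9, "rx": 0, "ry": 0, "rz": 0.1475, "jaw": 7}
    - {"x": 0, "y": 0, "z": 1.9, "rx": 0, "ry": 0, "rz": 0.1475, "jaw": 7}
    - {"x": 0, "y": 0, "z": 1.9, "rx": 0, "ry": 0, "rz": 0.1475, "jaw": 7}
    - {"x": 2.6, "y": 4.6, "z": 0, "rx": 0, "ry": 0, "rz": 0, "jaw": 7}
    - {"x": 2.6, "y": 4.6, "z": 0, "rx": 0, "ry": 0, "rz": 0, "jaw": 7}

```text
clock: 3.2
tool_pos: [0.4395, -0.0697, 0.1972]
eef_rot: [0.832, -0.554, 0.0, 0.001]
contact_force: [-0.5, -1.7, 0.0]
opening: 0.792
finger_force: 0.0
```

```bash
cat >> m.py <<'E'
def pose():
    st=get_state(); from scipy.spatial.transform import Rotation as R
    M=R.from_quat(st["eef_rot"]).as_matrix(); return st,st["tool_pos"],M
def go(x,y,z,psi):
    "needed: rz (rad), then tool-frame shift (cm) after the turn"
    st,p,M=pose(); cur=np.degrees(np.arctan2(M[1,0],M[0,0])); d=(psi-cur+180)%360-180
    a=np.radians(psi); ex=np.array([np.cos(a),np.sin(a)]); ey=np.array([np.sin(a),-np.cos(a)])
    w=np.array([x,y])/1000-p[:2]
    print("to",x,y,z,psi,": rz %.3f  x %.2f y %.2f z %.2f"%(-np.radians(d),w@ex*100,w@ey*100,(p[2]-z/1000)*100), "now",p.round(4),"psi %.1f"%cur,"q",st["q"].round(2),"op %.3f"%st["opening"],"tilt",M[:2,2].round(3))
E
python3 - <<'E'
from m import *
import pickle
s=cam("wrist");save(s,"w2")
u,v=map(int,proj(s,[.463,-.141,.03],True));print(u,v)
for z in(0,.02,.04,.058): print(z,rect(s,u,v,z))
go(463,-141,100,-68)
s=pickle.load(open("w1.pkl","rb"))
for p in [(486,184),(250,272),(357,252),(82,200),(115,82),(124,237)]: print(p,onz(s,*p,.01,True).round(3))
E
```

```text
332 107Traceback (most recent call last):
  File "<stdin>", line 5, in <module>
  File "m.py", line 11, in rect
    P=np.array([onz(s,a,b,z,True)[:2] for a,b in comp(s,u,v,vmin)])*1000
                                                 ~~~~^^^^^^^^^^^^
  File "m.py", line 7, in comp
    w=l[v-6:v+7,u-6:u+7].ravel();w=w[w>0];i=np.bincount(w).argmax()
                                            ~~~~~~~~~~~~~~~~~~~~~^^
ValueError: attempt to get argmax of an empty sequence
```

View pics/w2.png

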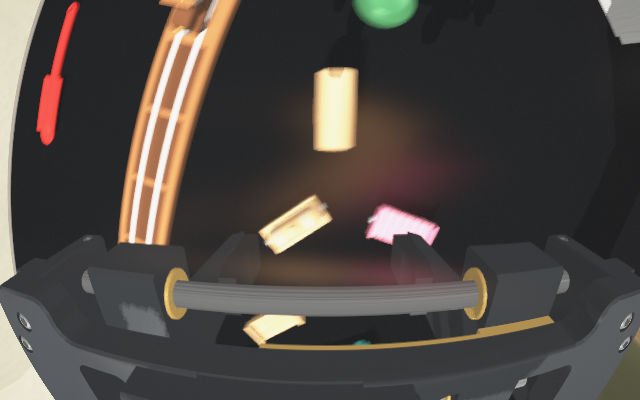

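The van is at (335,110) and nearly vertical in the image. The exposure is brighter here, so I loosen the saturation threshold.

```bash
sed -i 's/(hsv\[...,0\]<25)&(hsv\[...,0\]>2)&(hsv\[...,1\]>50)/(hsv[...,0]<32)\&(hsv[...,0]>2)\&(hsv[...,1]>smin)/; s/def comp(s,u,v,vmin=60)/def comp(s,u,v,vmin=60,smin=50)/; s/def rect(s,u,v,z,vmin=60)/def rect(s,u,v,z,vmin=60,smin=50)/; s/comp(s,u,v,vmin)\]/comp(s,u,v,vmin,smin)]/' m.py
python3 - <<'E'
from m import *
import pickle
s=cam("wrist")
print(s["img"][110,335])
for z in(0,.02,.04,.058): print(z,rect(s,335,110,z,130,15))
go(463,-141,100,-68)
s=pickle.load(open("w1.pkl","rb"))
for p in [(486,184),(250,272),(357,252),(82,200),(115,82),(124,237)]: print(p,onz(s,*p,.01,True).round(3))
E
```

```text
[217 170 121]
0 (array([ 462.5, -136.2]), array([86.5, 39.6]), -68.4)
0.02 (array([ 462.3, -136.6]), array([81.3, 37.2]), -68.4)
0.04 (array([ 462.2, -137.1]), array([76.1, 34.8]), -68.4)
0.058 (array([ 462. , -137.5]), array([71.4, 32.7]), -68.4)
to 463 -141 100 -68 : rz -0.004  x 7.10 y -0.24 z 9.79 now [ 0.4342 -0.076   0.1979] psi -68.2 q [-0.04  0.56  0.16  2.16 -0.2   0.44 -2.48] op 0.794 tilt [-0.006 -0.003]
(486, 184) [ 0.46  -0.272  0.01 ]
(250, 272) [0.298 0.141 0.01 ]
(357, 252) [ 0.339 -0.048  0.01 ]
(82, 200) [0.432 0.501 0.01 ]
(115, 82) [0.65  0.378 0.01 ]
(124, 237) [0.356 0.401 0.01 ]
```

The van is at (462,−137), long axis −68°. Joint 7 would run out of range for the placing yaw, so I take the half-turn-equivalent grasp with ψ = 111.6°.

Emit:
send_rows:
  motion:
    - {"x": 0, "y": 0, "z": 0, "rx": 0, "ry": 0, "rz": -0.15, "jaw": 7}
    - {"x": 0, "y": 0, "z": 0, "rx": 0, "ry": 0, "rz": -0.15, "jaw": 7}
    - {"x": 0, "y": 0, "z": 0, "rx": 0, "ry": 0, "rz": -0.15, "jaw": 7}
    - {"x": 0, "y": 0, "z": 0, "rx": 0, "ry": 0, "rz": -0.15, "jaw": 7}
    - {"x": 0, "y": 0, "z": 0, "rx": 0, "ry": 0, "rz": -0.15, "jaw": 7}

```text
clock: 3.8
tool_pos: [0.44, -0.0706, 0.1981]
eef_rot: [0.978, -0.211, 0.0, 0.0]
contact_force: [-0.2, -0.9, 0.5]
opening: 0.793
finger_force: 0.0
```

Emit:
send_rows:
  motion:
    - {"x": 0, "y": 0, "z": 0, "rx": 0, "ry": 0, "rz": -0.15, "jaw": 7}
    - {"x": 0, "y": 0, "z": 0, "rx": 0, "ry": 0, "rz": -0.15, "jaw": 7}
    - {"x": 0, "y": 0, "z": 0, "rx": 0, "ry": 0, "rz": -0.15, "jaw": 7}
    - {"x": 0, "y": 0, "z": 0, "rx": 0, "ry": 0, "rz": -0.15, "jaw": 7}
    - {"x": 0, "y": 0, "z": 0, "rx": 0, "ry": 0, "rz": -0.15, "jaw": 7}

```text
clock: 4.3
tool_pos: [0.44, -0.0707, 0.1981]
eef_rot: [0.987, 0.162, 0.0, 0.0]
contact_force: [0.5, 0.2, 0.2]
opening: 0.792
finger_force: 0.0
```

Emit:
send_rows:
  motion:
    - {"x": 0, "y": 0, "z": 0, "rx": 0, "ry": 0, "rz": -0.15, "jaw": 7}
    - {"x": 0, "y": 0, "z": 0, "rx": 0, "ry": 0, "rz": -0.15, "jaw": 7}
    - {"x": 0, "y": 0, "z": 0, "rx": 0, "ry": 0, "rz": -0.15, "jaw": 7}
    - {"x": 0, "y": 0, "z": 0, "rx": 0, "ry": 0, "rz": -0.15, "jaw": 7}
    - {"x": 0, "y": 0, "z": 0, "rx": 0, "ry": 0, "rz": -0.15, "jaw": 7}

```text
clock: 4.8
tool_pos: [0.44, -0.0708, 0.1981]
eef_rot: [0.859, 0.512, -0.0, 0.001]
contact_force: [-0.7, -0.7, 0.1]
opening: 0.793
finger_force: 0.0
```

Emit:
send_rows:
  motion:
    - {"x": 0, "y": 0, "z": 0, "rx": 0, "ry": 0, "rz": -0.15, "jaw": 7}
    - {"x": 0, "y": 0, "z": 0, "rx": 0, "ry": 0, "rz": -0.15, "jaw": 7}
    - {"x": 0, "y": 0, "z": 0, "rx": 0, "ry": 0, "rz": -0.15, "jaw": 7}
    - {"x": 0, "y": 0, "z": 0, "rx": 0, "ry": 0, "rz": -0.15, "jaw": 7}
    - {"x": 0, "y": 0, "z": 0, "rx": 0, "ry": 0, "rz": -0.15, "jaw": 7}

```text
clock: 5.3
tool_pos: [0.4399, -0.0709, 0.198]
eef_rot: [0.612, 0.791, -0.0, 0.0]
contact_force: [-0.2, -0.6, 0.7]
opening: 0.797
finger_force: 0.0
```

Emit:
send_rows:
  motion:
    - {"x": 0, "y": 0, "z": 0, "rx": 0, "ry": 0, "rz": -0.14, "jaw": 7}
    - {"x": -3.4, "y": 0.2, "z": 2.5, "rx": 0, "ry": 0, "rz": 0, "jaw": 7}
    - {"x": -3.3, "y": 0.2, "z": 2.5, "rx": 0, "ry": 0, "rz": 0, "jaw": 7}
    - {"x": 0, "y": 0, "z": 2.5, "rx": 0, "ry": 0, "rz": 0, "jaw": 7}
    - {"x": 0, "y": 0, "z": 0, "rx": 0, "ry": 0, "rz": 0, "jaw": 7}

```text
clock: 5.8
tool_pos: [0.4675, -0.132, 0.1206]
eef_rot: [0.558, 0.83, -0.002, -0.002]
contact_force: [-0.7, 0.4, -0.1]
opening: 0.792
finger_force: 0.0
```

```bash
python3 -c "
from m import *
go(462.2,-137,14,111.6)"
```

```text
to 462.2 -137 14 111.6 : rz 0.010  x -0.27 y -0.67 z 10.66 now [ 0.4675 -0.132   0.1206] psi 112.2 q [ 0.56  0.8  -0.63  2.07  0.9   0.57 -0.34] op 0.792 tilt [-0.005 -0.001]
```

Emit:
send_rows:
  motion:
    - {"x": -0.3, "y": -0.6, "z": 2.5, "rx": 0, "ry": 0, "rz": 0.01, "jaw": 7}
    - {"x": 0, "y": 0, "z": 2.5, "rx": 0, "ry": 0, "rz": 0, "jaw": 7}
    - {"x": 0, "y": 0, "z": 0, "rx": 0, "ry": 0, "rz": 0, "jaw": 7}
    - {"x": 0, "y": 0, "z": 0, "rx": 0, "ry": 0, "rz": 0, "jaw": 7}
    - {"x": 0, "y": 0, "z": 0, "rx": 0, "ry": 0, "rz": 0, "jaw": 7}

```text
clock: 6.3
tool_pos: [0.4658, -0.1348, 0.0743]
eef_rot: [0.56, 0.828, 0.001, 0.001]
contact_force: [0.1, -0.3, 0.4]
opening: 0.796
finger_force: 0.0
```

```bash
python3 -c "
from m import *
s=cam('side');save(s,'v1')
print(proj(s,[.462,-.137,.03]))
x=s['img'][100:220,280:440,::-1]; cv2.imwrite('pics/v1c.png',cv2.resize(x,None,fx=4,fy=4,interpolation=cv2.INTER_CUBIC))
go(462.2,-137,14,111.6)"
```

```text
(np.float64(360.25509873298654), np.float64(167.47829506028324))
to 462.2 -137 14 111.6 : rz 0.004  x -0.06 y -0.41 z 6.02 now [ 0.4658 -0.1349  0.0742] psi 111.8 q [ 0.5   0.87 -0.51  2.1   1.05  0.45 -0.47] op 0.796 tilt [ 0.002 -0.   ]
```

View pics/v1c.png

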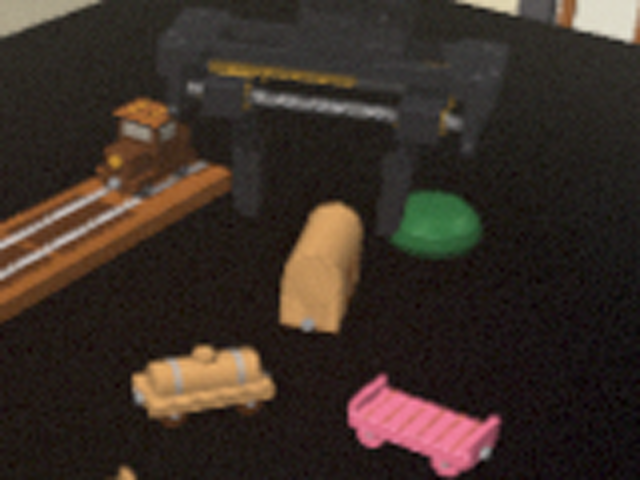

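The fingers straddle the van (crop 320,270) and clear the weight at (435,225). I descend and grip.

Emit:
send_rows:
  motion:
    - {"x": -0.1, "y": -0.3, "z": 2.0, "rx": 0, "ry": 0, "rz": 0, "jaw": 7}
    - {"x": 0, "y": 0, "z": 2.0, "rx": 0, "ry": 0, "rz": 0, "jaw": 7}
    - {"x": 0, "y": 0, "z": 1.9, "rx": 0, "ry": 0, "rz": 0, "jaw": 7}
    - {"x": 0, "y": 0, "z": 0, "rx": 0, "ry": 0, "rz": 0, "jaw": 7}
    - {"x": 0, "y": 0, "z": 0, "rx": 0, "ry": 0, "rz": 0, "jaw": 2.5}

```text
clock: 6.85
tool_pos: [0.463, -0.137, 0.0145]
eef_rot: [0.56, 0.828, 0.0, 0.0]
contact_force: [-0.6, 0.1, -0.2]
opening: 0.724
finger_force: 0.0
```

Emit:
send_rows:
  motion:
    - {"x": 0, "y": 0, "z": 0, "rx": 0, "ry": 0, "rz": 0, "jaw": 2.5}
    - {"x": 0, "y": 0, "z": 0, "rx": 0, "ry": 0, "rz": 0, "jaw": 2.5}
    - {"x": 0, "y": 0, "z": 0, "rx": 0, "ry": 0, "rz": 0, "jaw": 2.5}
    - {"x": 0, "y": 0, "z": 0, "rx": 0, "ry": 0, "rz": 0, "jaw": 2.5}
    - {"x": 0, "y": 0, "z": 0, "rx": 0, "ry": 0, "rz": 0, "jaw": 2.5}

```text
clock: 7.35
tool_pos: [0.4627, -0.1373, 0.0141]
eef_rot: [0.561, 0.828, -0.0, 0.0]
contact_force: [-0.3, -0.1, 4.9]
opening: 0.389
finger_force: 15.0
```

Emit:
send_rows:
  motion:
    - {"x": 0, "y": 0, "z": -2, "rx": 0, "ry": 0, "rz": 0, "jaw": 2.5}
    - {"x": 0, "y": 0, "z": -2, "rx": 0, "ry": 0, "rz": 0, "jaw": 2.5}
    - {"x": 0, "y": 0, "z": -2, "rx": 0, "ry": 0, "rz": 0.1, "jaw": 2.5}
    - {"x": 0, "y": 0, "z": -1, "rx": 0, "ry": 0, "rz": 0.12, "jaw": 2.5}
    - {"x": 0, "y": 0, "z": 0, "rx": 0, "ry": 0, "rz": 0.12, "jaw": 2.5}

```text
clock: 7.85
tool_pos: [0.4631, -0.1372, 0.0849]
eef_rot: [0.694, 0.72, 0.001, 0.001]
contact_force: [0.4, -0.6, -0.7]
opening: 0.382
finger_force: 15.0
```

```bash
python3 -c "
from m import *
st=get_state();print(st['opening']*88.1,st['finger_force'])
go(638.5,-111.5,60,91.9)"
```

```text
33.694633311111865 14.995114314369857
to 638.5 -111.5 60 91.9 : rz 0.002  x 1.99 y 17.62 z 2.49 now [ 0.4631 -0.1372  0.0849] psi 92.0 q [ 0.46  0.83 -0.44  2.11  0.93  0.4  -0.7 ] op 0.382 tilt [0.002 0.   ]
```

Van held: opening 33.7 mm matches its width. Carrying it to panel 1.

Emit:
send_rows:
  motion:
    - {"x": 0.5, "y": 4.4, "z": 0, "rx": 0, "ry": 0, "rz": 0, "jaw": 2.5}
    - {"x": 0.5, "y": 4.4, "z": 0, "rx": 0, "ry": 0, "rz": 0, "jaw": 2.5}
    - {"x": 0.5, "y": 4.4, "z": 0, "rx": 0, "ry": 0, "rz": 0, "jaw": 2.5}
    - {"x": 0.5, "y": 4.4, "z": 0, "rx": 0, "ry": 0, "rz": 0, "jaw": 2.5}
    - {"x": 0, "y": 0, "z": 0, "rx": 0, "ry": 0, "rz": 0, "jaw": 2.5}

```text
clock: 8.35
tool_pos: [0.6438, -0.1073, 0.0842]
eef_rot: [0.693, 0.721, 0.004, 0.002]
contact_force: [-0.5, 0.6, -0.5]
opening: 0.38
finger_force: 15.0
```

Emit:
send_rows:
  motion:
    - {"x": 0, "y": 0, "z": 0, "rx": 0, "ry": 0, "rz": 0, "jaw": 2.5}
    - {"x": 0, "y": 0, "z": 0, "rx": 0, "ry": 0, "rz": 0, "jaw": 2.5}
    - {"x": 0, "y": 0, "z": 0, "rx": 0, "ry": 0, "rz": 0, "jaw": 2.5}
    - {"x": 0, "y": 0, "z": 0, "rx": 0, "ry": 0, "rz": 0, "jaw": 2.5}
    - {"x": 0, "y": 0, "z": 0, "rx": 0, "ry": 0, "rz": 0, "jaw": 2.5}

```text
clock: 8.85
tool_pos: [0.6371, -0.1102, 0.0839]
eef_rot: [0.692, 0.721, -0.0, 0.0]
contact_force: [0.6, -0.1, -1.4]
opening: 0.383
finger_force: 15.0
```

```bash
python3 -c "
from m import *
s=cam('scene')
x=s['img'][190:340,200:400,::-1]; cv2.imwrite('pics/p1c.png',cv2.resize(x,None,fx=4,fy=4,interpolation=cv2.INTER_CUBIC))
go(638.5,-111.5,29.3,91.9)"
```

```text
to 638.5 -111.5 29.3 91.9 : rz 0.008  x -0.14 y 0.13 z 5.45 now [ 0.6372 -0.1101  0.0838] psi 92.3 q [ 0.41  0.99 -0.6   1.6   0.73  0.79 -0.47] op 0.384 tilt [-0. -0.]
```

View pics/p1c.png

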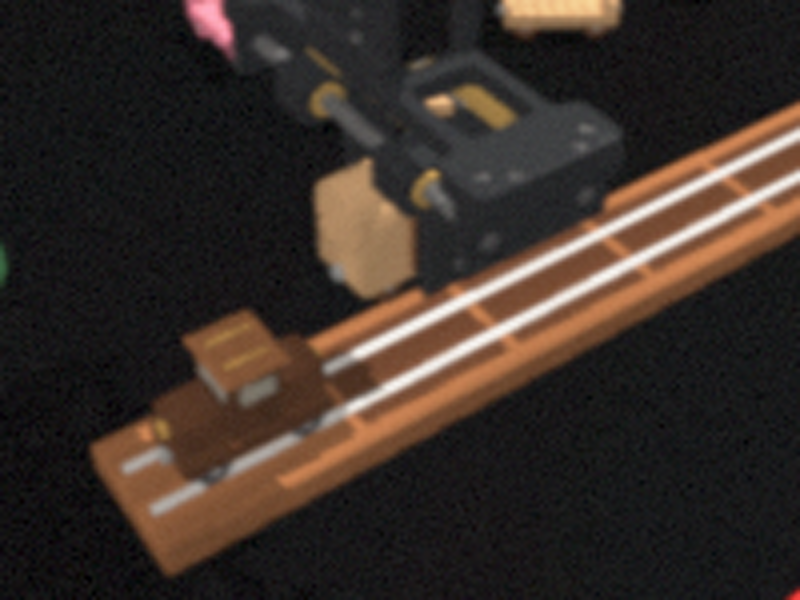

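The van hangs level above panel 1 in the crop. Setting it down slowly.

Emit:
send_rows:
  motion:
    - {"x": -0.1, "y": 0.1, "z": 1.8, "rx": 0, "ry": 0, "rz": 0.008, "jaw": 2.5}
    - {"x": 0, "y": 0, "z": 1.8, "rx": 0, "ry": 0, "rz": 0, "jaw": 2.5}
    - {"x": 0, "y": 0, "z": 1.2, "rx": 0, "ry": 0, "rz": 0, "jaw": 2.5}
    - {"x": 0, "y": 0, "z": 0.3, "rx": 0, "ry": 0, "rz": 0, "jaw": 2.5}
    - {"x": 0, "y": 0, "z": 0.2, "rx": 0, "ry": 0, "rz": 0, "jaw": 2.5}

```text
clock: 9.4
tool_pos: [0.6382, -0.1106, 0.0297]
eef_rot: [0.695, 0.719, -0.0, -0.001]
contact_force: [1.0, -0.4, -0.6]
opening: 0.389
finger_force: 15.0
```

Emit:
send_rows:
  motion:
    - {"x": 0, "y": 0, "z": 0.1, "rx": 0, "ry": 0, "rz": 0, "jaw": 2.5}
    - {"x": 0, "y": 0, "z": 0, "rx": 0, "ry": 0, "rz": 0, "jaw": 2.5}
    - {"x": 0, "y": 0, "z": 0, "rx": 0, "ry": 0, "rz": 0, "jaw": 2.5}
    - {"x": 0, "y": 0, "z": 0, "rx": 0, "ry": 0, "rz": 0, "jaw": 2.5}
    - {"x": 0, "y": 0, "z": 0, "rx": 0, "ry": 0, "rz": 0, "jaw": 2.5}

```text
clock: 9.9
tool_pos: [0.6388, -0.1109, 0.0301]
eef_rot: [0.695, 0.719, 0.0, 0.0]
contact_force: [1.1, -0.5, -0.4]
opening: 0.384
finger_force: 15.0
```

```bash
python3 -c "
from m import *
print(get_state()['contact_force'])
go(638.5,-111.5,29.1,91.9)"
```

```text
[ 1.12868336 -0.50264965 -0.39531187]
to 638.5 -111.5 29.1 91.9 : rz -0.000  x -0.06 y -0.03 z 0.10 now [ 0.6388 -0.1109  0.0301] psi 91.9 q [ 0.39  1.07 -0.55  1.6   0.78  0.71 -0.52] op 0.384 tilt [ 0.001 -0.   ]
```

Emit:
send_rows:
  motion:
    - {"x": 0, "y": 0, "z": 0.1, "rx": 0, "ry": 0, "rz": 0, "jaw": 2.5}
    - {"x": 0, "y": 0, "z": 0, "rx": 0, "ry": 0, "rz": 0, "jaw": 2.5}
    - {"x": 0, "y": 0, "z": 0, "rx": 0, "ry": 0, "rz": 0, "jaw": 6}
    - {"x": 0, "y": 0, "z": 0, "rx": 0, "ry": 0, "rz": 0, "jaw": 6}
    - {"x": 0, "y": 0, "z": 0, "rx": 0, "ry": 0, "rz": 0, "jaw": 6}

```text
clock: 10.4
tool_pos: [0.6386, -0.1108, 0.0286]
eef_rot: [0.695, 0.719, 0.0, 0.0]
contact_force: [0.2, -0.0, 0.7]
opening: 0.635
finger_force: 0.0
```

Emit:
send_rows:
  motion:
    - {"x": 0, "y": 0, "z": 0, "rx": 0, "ry": 0, "rz": 0, "jaw": 6}
    - {"x": 0, "y": 0, "z": -3, "rx": 0, "ry": 0, "rz": 0, "jaw": 6}
    - {"x": 0, "y": 0, "z": -5, "rx": 0, "ry": 0, "rz": 0, "jaw": 6}
    - {"x": 0, "y": 0, "z": -5, "rx": 0, "ry": 0, "rz": -0.12, "jaw": 6.5}
    - {"x": 0, "y": 0, "z": -4, "rx": 0, "ry": 0, "rz": -0.15, "jaw": 6.5}

```text
clock: 10.9
tool_pos: [0.6391, -0.1105, 0.2017]
eef_rot: [0.59, 0.807, 0.001, 0.001]
contact_force: [0.5, 0.1, 0.7]
opening: 0.739
finger_force: 0.0
```

Emit:
send_rows:
  motion:
    - {"x": 0, "y": 0, "z": 0, "rx": 0, "ry": 0, "rz": -0.15, "jaw": 6.5}
    - {"x": 0, "y": 0, "z": 0, "rx": 0, "ry": 0, "rz": -0.15, "jaw": 6.5}
    - {"x": 0, "y": 0, "z": 0, "rx": 0, "ry": 0, "rz": -0.15, "jaw": 6.5}
    - {"x": 0, "y": 0, "z": 0, "rx": 0, "ry": 0, "rz": -0.15, "jaw": 6.5}
    - {"x": 4.2, "y": 2.2, "z": 0, "rx": 0, "ry": 0, "rz": 0, "jaw": 6.5}

```text
clock: 11.4
tool_pos: [0.621, -0.0748, 0.1972]
eef_rot: [0.332, 0.943, -0.002, 0.001]
contact_force: [0.4, 1.6, -0.3]
opening: 0.741
finger_force: 0.0
```

Emit:
send_rows:
  motion:
    - {"x": 4.2, "y": 2.2, "z": 0, "rx": 0, "ry": 0, "rz": 0, "jaw": 6.5}
    - {"x": 4.2, "y": 2.2, "z": 0, "rx": 0, "ry": 0, "rz": 0, "jaw": 6.5}
    - {"x": 4.2, "y": 2.2, "z": 0, "rx": 0, "ry": 0, "rz": 0, "jaw": 6.5}
    - {"x": 4.2, "y": 2.2, "z": 0, "rx": 0, "ry": 0, "rz": 0, "jaw": 6.5}
    - {"x": 4.2, "y": 2.2, "z": 0, "rx": 0, "ry": 0, "rz": 0, "jaw": 6.5}

```text
clock: 11.9
tool_pos: [0.5216, 0.1502, 0.1988]
eef_rot: [0.328, 0.945, 0.0, 0.0]
contact_force: [1.1, 0.6, 0.1]
opening: 0.737
finger_force: 0.0
```

Emit:
send_rows:
  motion:
    - {"x": 4.2, "y": 2.2, "z": 0, "rx": 0, "ry": 0, "rz": 0, "jaw": 6.5}
    - {"x": 4.2, "y": 2.2, "z": 0, "rx": 0, "ry": 0, "rz": 0, "jaw": 6.5}
    - {"x": 0, "y": 0, "z": 0, "rx": 0, "ry": 0, "rz": 0, "jaw": 6.5}
    - {"x": 0, "y": 0, "z": 0, "rx": 0, "ry": 0, "rz": 0, "jaw": 6.5}
    - {"x": 0, "y": 0, "z": 0, "rx": 0, "ry": 0, "rz": 0, "jaw": 6.5}

```text
clock: 12.4
tool_pos: [0.4844, 0.2339, 0.1984]
eef_rot: [0.329, 0.944, -0.001, 0.0]
contact_force: [-0.5, -0.6, -0.5]
opening: 0.739
finger_force: 0.0
```

```bash
python3 -c "
from m import *
s=cam('wrist');save(s,'w3')
u,v=map(int,proj(s,[.426,.28,.02],True));print(u,v,s['img'][v,u])
for z in(0,.02,.046):
  try: print(z,rect(s,u,v,z,100,15))
  except Exception as e: print(e)
go(426,280,70,142)"
```

```text
324 106 [144 115  83]
0 (array([428.2, 274.1]), array([81.2, 40. ]), -38.6)
0.02 (array([428.3, 274.3]), array([76.4, 37.6]), -38.6)
0.046 (array([428.5, 274.6]), array([70. , 34.5]), -38.6)
to 426 280 70 142 : rz -0.007  x 7.47 y 0.05 z 12.83 now [0.4846 0.2336 0.1983] psi 141.6 q [-0.04  0.78 -0.87  1.86  0.77  0.88 -0.39] op 0.734 tilt [-0.    -0.002]
```

View pics/w3.png

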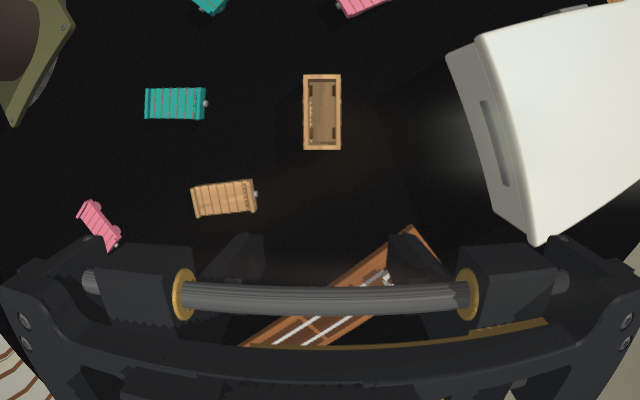

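The wagon is at (322,112) in the wrist view and aligned. Rim 70.0×34.5 mm at z=46 fits the spec. The flat is at (225,198), and the white box is well clear to the right.

Emit:
send_rows:
  motion:
    - {"x": 3.5, "y": -0.3, "z": 2, "rx": 0, "ry": 0, "rz": 0, "jaw": 6.5}
    - {"x": 3.5, "y": 0, "z": 3, "rx": 0, "ry": 0, "rz": 0, "jaw": 6.5}
    - {"x": 0, "y": 0, "z": 4, "rx": 0, "ry": 0, "rz": 0, "jaw": 6.5}
    - {"x": 0, "y": 0, "z": 2, "rx": 0, "ry": 0, "rz": 0, "jaw": 6.5}
    - {"x": 0, "y": 0, "z": 0, "rx": 0, "ry": 0, "rz": 0, "jaw": 6.5}

```text
clock: 12.95
tool_pos: [0.4266, 0.2738, 0.0863]
eef_rot: [0.329, 0.944, -0.003, -0.001]
contact_force: [-0.2, -0.9, 0.7]
opening: 0.735
finger_force: 0.0
```

Emit:
send_rows:
  motion:
    - {"x": 0, "y": 0, "z": 1, "rx": 0, "ry": 0, "rz": 0, "jaw": 6.5}
    - {"x": 0, "y": 0, "z": 0, "rx": 0, "ry": 0, "rz": 0, "jaw": 6.5}
    - {"x": 0, "y": 0, "z": 0, "rx": 0, "ry": 0, "rz": 0, "jaw": 6.5}
    - {"x": 0, "y": 0, "z": 0, "rx": 0, "ry": 0, "rz": 0, "jaw": 6.5}
    - {"x": 0, "y": 0, "z": 0, "rx": 0, "ry": 0, "rz": 0, "jaw": 6.5}

```text
clock: 13.45
tool_pos: [0.4273, 0.2766, 0.0793]
eef_rot: [0.328, 0.945, 0.0, 0.0]
contact_force: [-0.6, 0.6, 0.2]
opening: 0.737
finger_force: 0.0
```

```bash
python3 -c "
from m import *
go(428.4,274.5,14,141.4)"
```

```text
to 428.4 274.5 14 141.4 : rz 0.006  x -0.21 y -0.10 z 6.53 now [0.4273 0.2766 0.0793] psi 141.7 q [-0.27  0.91 -0.67  2.02  1.05  0.6  -0.79] op 0.737 tilt [0.001 0.001]
```

Emit:
send_rows:
  motion:
    - {"x": -0.2, "y": -0.1, "z": 2.3, "rx": 0, "ry": 0, "rz": 0, "jaw": 6.5}
    - {"x": 0, "y": 0, "z": 2.2, "rx": 0, "ry": 0, "rz": 0, "jaw": 6.5}
    - {"x": 0, "y": 0, "z": 2.0, "rx": 0, "ry": 0, "rz": 0, "jaw": 6.5}
    - {"x": 0, "y": 0, "z": 0, "rx": 0, "ry": 0, "rz": 0, "jaw": 6.5}
    - {"x": 0, "y": 0, "z": 0, "rx": 0, "ry": 0, "rz": 0, "jaw": 2.5}

```text
clock: 13.95
tool_pos: [0.4279, 0.2746, 0.0137]
eef_rot: [0.328, 0.945, -0.0, -0.0]
contact_force: [-0.6, 1.1, -0.1]
opening: 0.672
finger_force: 0.0
```

Emit:
send_rows:
  motion:
    - {"x": 0, "y": 0, "z": 0, "rx": 0, "ry": 0, "rz": 0, "jaw": 2.5}
    - {"x": 0, "y": 0, "z": 0, "rx": 0, "ry": 0, "rz": 0, "jaw": 2.5}
    - {"x": 0, "y": 0, "z": 0, "rx": 0, "ry": 0, "rz": 0, "jaw": 2.5}
    - {"x": 0, "y": 0, "z": 0, "rx": 0, "ry": 0, "rz": 0, "jaw": 2.5}
    - {"x": 0, "y": 0, "z": 0, "rx": 0, "ry": 0, "rz": 0, "jaw": 2.5}

```text
clock: 14.45
tool_pos: [0.4281, 0.2745, 0.014]
eef_rot: [0.328, 0.945, 0.0, 0.0]
contact_force: [0.6, -0.4, 2.2]
opening: 0.384
finger_force: 15.0
```

Emit:
send_rows:
  motion:
    - {"x": 0, "y": 0, "z": -2, "rx": 0, "ry": 0, "rz": 0, "jaw": 2.5}
    - {"x": 0, "y": 0, "z": -2.5, "rx": 0, "ry": 0, "rz": 0, "jaw": 2.5}
    - {"x": 0, "y": 0, "z": -2.5, "rx": 0, "ry": 0, "rz": 0.143, "jaw": 2.5}
    - {"x": 0, "y": 0, "z": -1.5, "rx": 0, "ry": 0, "rz": 0.144, "jaw": 2.5}
    - {"x": 0, "y": 0, "z": 0, "rx": 0, "ry": 0, "rz": 0.144, "jaw": 2.5}

```text
clock: 14.95
tool_pos: [0.4286, 0.2752, 0.1005]
eef_rot: [0.525, 0.851, 0.002, 0.0]
contact_force: [-1.2, 0.2, -1.1]
opening: 0.384
finger_force: 15.0
```

Emit:
send_rows:
  motion:
    - {"x": 0, "y": 0, "z": 0, "rx": 0, "ry": 0, "rz": 0.144, "jaw": 2.5}
    - {"x": 0, "y": 0, "z": 0, "rx": 0, "ry": 0, "rz": 0.144, "jaw": 2.5}
    - {"x": 0, "y": 0, "z": 0, "rx": 0, "ry": 0, "rz": 0.144, "jaw": 2.5}
    - {"x": -3.8, "y": 2.4, "z": 0, "rx": 0, "ry": 0, "rz": 0, "jaw": 2.5}
    - {"x": -3.8, "y": 2.4, "z": 0, "rx": 0, "ry": 0, "rz": 0, "jaw": 2.5}

```text
clock: 15.45
tool_pos: [0.4787, 0.2016, 0.0989]
eef_rot: [0.691, 0.723, 0.0, -0.0]
contact_force: [0.7, -0.6, -0.5]
opening: 0.386
finger_force: 15.0
```

Emit:
send_rows:
  motion:
    - {"x": -3.8, "y": 2.4, "z": 0, "rx": 0, "ry": 0, "rz": 0, "jaw": 2.5}
    - {"x": -3.8, "y": 2.4, "z": 0, "rx": 0, "ry": 0, "rz": 0, "jaw": 2.5}
    - {"x": -3.8, "y": 2.4, "z": 0, "rx": 0, "ry": 0, "rz": 0, "jaw": 2.5}
    - {"x": -3.8, "y": 2.4, "z": 0, "rx": 0, "ry": 0, "rz": 0, "jaw": 2.5}
    - {"x": -3.8, "y": 2.4, "z": 0, "rx": 0, "ry": 0, "rz": 0, "jaw": 2.5}

```text
clock: 15.95
tool_pos: [0.6069, 0.0134, 0.0985]
eef_rot: [0.693, 0.721, -0.0, -0.0]
contact_force: [1.4, 0.5, -1.0]
opening: 0.382
finger_force: 15.0
```

Emit:
send_rows:
  motion:
    - {"x": -2.5, "y": 1.6, "z": 0, "rx": 0, "ry": 0, "rz": 0, "jaw": 2.5}
    - {"x": 0, "y": 0, "z": 0, "rx": 0, "ry": 0, "rz": 0, "jaw": 2.5}
    - {"x": 0, "y": 0, "z": 0, "rx": 0, "ry": 0, "rz": 0, "jaw": 2.5}
    - {"x": 0, "y": 0, "z": 0, "rx": 0, "ry": 0, "rz": 0, "jaw": 2.5}
    - {"x": 0, "y": 0, "z": 0, "rx": 0, "ry": 0, "rz": 0, "jaw": 2.5}

```text
clock: 16.45
tool_pos: [0.6226, -0.0071, 0.0989]
eef_rot: [0.692, 0.722, 0.0, -0.0]
contact_force: [1.0, 0.5, -0.9]
opening: 0.384
finger_force: 15.0
```

```bash
python3 -c "
from m import *
go(635.7,-27.6,29,91.9)"
```

```text
to 635.7 -27.6 29 91.9 : rz 0.010  x -2.10 y 1.24 z 6.99 now [ 0.6226 -0.0071  0.0989] psi 92.5 q [ 0.28  0.96 -0.63  1.67  0.76  0.78 -0.68] op 0.384 tilt [-0.001  0.001]
```

Emit:
send_rows:
  motion:
    - {"x": -2.1, "y": 1.2, "z": 0, "rx": 0, "ry": 0, "rz": 0.01, "jaw": 2.5}
    - {"x": 0, "y": 0, "z": 2, "rx": 0, "ry": 0, "rz": 0, "jaw": 2.5}
    - {"x": 0, "y": 0, "z": 2, "rx": 0, "ry": 0, "rz": 0, "jaw": 2.5}
    - {"x": 0, "y": 0, "z": 0, "rx": 0, "ry": 0, "rz": 0, "jaw": 2.5}
    - {"x": 0, "y": 0, "z": 0, "rx": 0, "ry": 0, "rz": 0, "jaw": 2.5}

```text
clock: 16.95
tool_pos: [0.6359, -0.0283, 0.059]
eef_rot: [0.696, 0.718, -0.0, -0.0]
contact_force: [0.0, -0.4, -0.2]
opening: 0.378
finger_force: 15.0
```

```bash
python3 -c "
from m import *
go(635.7,-27.6,29,91.9)"
```

```text
to 635.7 -27.6 29 91.9 : rz -0.001  x 0.07 y -0.02 z 3.00 now [ 0.6359 -0.0283  0.059 ] psi 91.8 q [ 0.29  1.02 -0.6   1.64  0.79  0.74 -0.67] op 0.378 tilt [-0.001  0.   ]
```

Emit:
send_rows:
  motion:
    - {"x": 0.1, "y": 0, "z": 1.5, "rx": 0, "ry": 0, "rz": 0, "jaw": 2.5}
    - {"x": 0, "y": 0, "z": 1.0, "rx": 0, "ry": 0, "rz": 0, "jaw": 2.5}
    - {"x": 0, "y": 0, "z": 0.4, "rx": 0, "ry": 0, "rz": 0, "jaw": 2.5}
    - {"x": 0, "y": 0, "z": 0.1, "rx": 0, "ry": 0, "rz": 0, "jaw": 2.5}
    - {"x": 0, "y": 0, "z": 0, "rx": 0, "ry": 0, "rz": 0, "jaw": 2.5}

```text
clock: 17.45
tool_pos: [0.6355, -0.0285, 0.0289]
eef_rot: [0.696, 0.718, -0.001, -0.0]
contact_force: [-2.7, -0.4, 3.9]
opening: 0.382
finger_force: 15.0
```

Emit:
send_rows:
  motion:
    - {"x": 0, "y": 0, "z": 0.05, "rx": 0, "ry": 0, "rz": 0, "jaw": 2.5}
    - {"x": 0, "y": 0, "z": 0, "rx": 0, "ry": 0, "rz": 0, "jaw": 2.5}
    - {"x": 0, "y": 0, "z": 0, "rx": 0, "ry": 0, "rz": 0, "jaw": 6}
    - {"x": 0, "y": 0, "z": 0, "rx": 0, "ry": 0, "rz": 0, "jaw": 6}
    - {"x": 0, "y": 0, "z": 0, "rx": 0, "ry": 0, "rz": 0, "jaw": 6}

```text
clock: 17.95
tool_pos: [0.6364, -0.0285, 0.028]
eef_rot: [0.696, 0.718, 0.0, 0.0]
contact_force: [0.3, 0.0, 0.4]
opening: 0.633
finger_force: 0.0
```

Emit:
send_rows:
  motion:
    - {"x": 0, "y": 0, "z": 0, "rx": 0, "ry": 0, "rz": 0, "jaw": 6}
    - {"x": 0, "y": 0, "z": -3, "rx": 0, "ry": 0, "rz": 0, "jaw": 6}
    - {"x": 0, "y": 0, "z": -5, "rx": 0, "ry": 0, "rz": 0, "jaw": 6}
    - {"x": 0, "y": 0, "z": -5, "rx": 0, "ry": 0, "rz": 0.12, "jaw": 6.5}
    - {"x": 0, "y": 0, "z": -4, "rx": 0, "ry": 0, "rz": 0.12, "jaw": 6.5}

```text
clock: 18.45
tool_pos: [0.6367, -0.0281, 0.2009]
eef_rot: [0.779, 0.627, 0.001, 0.0]
contact_force: [0.3, -0.4, -0.2]
opening: 0.739
finger_force: 0.0
```

Emit:
send_rows:
  motion:
    - {"x": 0, "y": 0, "z": 0, "rx": 0, "ry": 0, "rz": 0.12, "jaw": 6.5}
    - {"x": 0, "y": 0, "z": 0, "rx": 0, "ry": 0, "rz": 0.12, "jaw": 6.5}
    - {"x": 0, "y": 0, "z": 0, "rx": 0, "ry": 0, "rz": 0.12, "jaw": 6.5}
    - {"x": -3, "y": -3.3, "z": 0, "rx": 0, "ry": 0, "rz": 0, "jaw": 6.5}
    - {"x": -3, "y": -3.3, "z": 0, "rx": 0, "ry": 0, "rz": 0, "jaw": 6.5}

```text
clock: 18.95
tool_pos: [0.5478, -0.043, 0.198]
eef_rot: [0.877, 0.48, 0.001, -0.0]
contact_force: [-0.5, -0.1, -0.4]
opening: 0.739
finger_force: 0.0
```

Emit:
send_rows:
  motion:
    - {"x": -3, "y": -3.3, "z": 0, "rx": 0, "ry": 0, "rz": 0, "jaw": 6.5}
    - {"x": -3, "y": -3.3, "z": 0, "rx": 0, "ry": 0, "rz": 0, "jaw": 6.5}
    - {"x": -3, "y": -3.3, "z": 0, "rx": 0, "ry": 0, "rz": 0, "jaw": 6.5}
    - {"x": 0, "y": 0, "z": 0, "rx": 0, "ry": 0, "rz": 0, "jaw": 6.5}
    - {"x": 0, "y": 0, "z": 0, "rx": 0, "ry": 0, "rz": 0, "jaw": 6.5}

```text
clock: 19.45
tool_pos: [0.416, -0.066, 0.1985]
eef_rot: [0.877, 0.48, 0.0, 0.0]
contact_force: [-0.2, 0.1, -1.1]
opening: 0.735
finger_force: 0.0
```

Emit:
send_rows:
  motion:
    - {"x": 0, "y": 0, "z": 0, "rx": 0, "ry": 0, "rz": 0, "jaw": 6.5}
    - {"x": 0, "y": 0, "z": 0, "rx": 0, "ry": 0, "rz": 0, "jaw": 6.5}
    - {"x": 0, "y": 0, "z": 0, "rx": 0, "ry": 0, "rz": 0, "jaw": 6.5}
    - {"x": 0, "y": 0, "z": 0, "rx": 0, "ry": 0, "rz": 0, "jaw": 6.5}
    - {"x": 0, "y": 0, "z": 0, "rx": 0, "ry": 0, "rz": 0, "jaw": 6.5}

```text
clock: 19.95
tool_pos: [0.4166, -0.0656, 0.1981]
eef_rot: [0.877, 0.48, 0.0, -0.0]
contact_force: [-0.6, -0.2, 0.7]
opening: 0.738
finger_force: 0.0
```

```bash
python3 -c "
from m import *
s=cam('wrist');save(s,'w4')
u,v=map(int,proj(s,[.453,-.006,.02],True));print(u,v,s['img'][v,u])
for z in(0.01,.02,.03):
  try: print(z,rect(s,u,v,z,100,15))
  except Exception as e: print(e)
go(453,-6,75,57.2)"
```

```text
322 112 [247 245 207]
0.01 (array([453.9,  -7.3]), array([75.6, 35.3]), 57.0)
0.02 (array([453.9,  -7.3]), array([73.2, 34.2]), 57.0)
0.03 (array([454. ,  -7.2]), array([70.9, 33.1]), 57.0)
to 453 -6 75 57.2 : rz 0.003  x 6.99 y -0.17 z 12.31 now [ 0.4165 -0.0656  0.1981] psi 57.4 q [ 0.4   0.57 -0.54  2.2   0.6   0.52 -1.17] op 0.736 tilt [0. 0.]
```

View pics/w4.png

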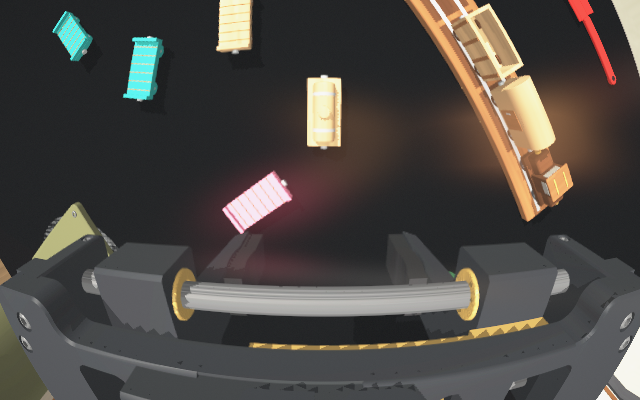

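The tank is at (323,112): 73×34 mm at deck height, matching the spec. The van (525,115) and wagon (485,45) stand on the plinth. Picking up the tank.

Emit:
send_rows:
  motion:
    - {"x": 3.5, "y": 0, "z": 2, "rx": 0, "ry": 0, "rz": 0, "jaw": 6.5}
    - {"x": 3.4, "y": 0, "z": 3, "rx": 0, "ry": 0, "rz": 0, "jaw": 6.5}
    - {"x": 0, "y": 0, "z": 4, "rx": 0, "ry": 0, "rz": 0, "jaw": 6.5}
    - {"x": 0, "y": 0, "z": 3, "rx": 0, "ry": 0, "rz": 0, "jaw": 6.5}
    - {"x": 0, "y": 0, "z": 2, "rx": 0, "ry": 0, "rz": 0, "jaw": 6.5}

```text
clock: 20.5
tool_pos: [0.4531, -0.0073, 0.0563]
eef_rot: [0.877, 0.48, -0.001, -0.0]
contact_force: [0.0, -0.6, 0.7]
opening: 0.735
finger_force: 0.0
```

Emit:
send_rows:
  motion:
    - {"x": 0, "y": 0, "z": 2, "rx": 0, "ry": 0, "rz": 0, "jaw": 6.5}
    - {"x": 0, "y": 0, "z": 1.5, "rx": 0, "ry": 0, "rz": 0, "jaw": 6.5}
    - {"x": 0, "y": 0, "z": 0.7, "rx": 0, "ry": 0, "rz": 0, "jaw": 6.5}
    - {"x": 0, "y": 0, "z": 0, "rx": 0, "ry": 0, "rz": 0, "jaw": 6.5}
    - {"x": 0, "y": 0, "z": 0, "rx": 0, "ry": 0, "rz": 0, "jaw": 6.5}

```text
clock: 21.0
tool_pos: [0.4556, -0.008, 0.0229]
eef_rot: [0.877, 0.48, -0.001, -0.0]
contact_force: [0.0, 0.2, -0.0]
opening: 0.737
finger_force: 0.0
```

```bash
python3 -c "
from m import *
go(453.9,-7.3,14,57)"
```

```text
to 453.9 -7.3 14 57 : rz 0.006  x -0.04 y -0.18 z 0.89 now [ 0.4556 -0.008   0.0229] psi 57.3 q [-0.05  0.93 -0.05  2.2   1.33  0.04 -1.98] op 0.737 tilt [-0.002 -0.001]
```

Joint 6 is at its lower limit 9 mm too high. I add a small pitch about the closing axis, which keeps the pads flat on the car's sides, to free it.

Emit:
send_rows:
  motion:
    - {"x": 0, "y": 0, "z": -0.5, "rx": 0, "ry": 0, "rz": 0, "jaw": 6.5}
    - {"x": 0, "y": 0, "z": 0, "rx": 0, "ry": -0.06, "rz": 0, "jaw": 6.5}
    - {"x": 0, "y": 0, "z": 0, "rx": 0, "ry": -0.06, "rz": 0, "jaw": 6.5}
    - {"x": 0, "y": 0, "z": 0, "rx": 0, "ry": 0, "rz": 0, "jaw": 6.5}
    - {"x": 0, "y": 0, "z": 0, "rx": 0, "ry": 0, "rz": 0, "jaw": 6.5}

```text
clock: 21.5
tool_pos: [0.4555, -0.0081, 0.0282]
eef_rot: [0.876, 0.479, -0.053, 0.028]
contact_force: [-0.5, -0.0, -0.1]
opening: 0.737
finger_force: 0.0
```

```bash
python3 -c "
from m import *
go(453.9,-7.3,14,57); print(get_state()['q'][5])"
```

```text
to 453.9 -7.3 14 57 : rz 0.006  x -0.02 y -0.18 z 1.42 now [ 0.4555 -0.0081  0.0282] psi 57.3 q [ 0.04  0.94 -0.31  2.14  1.1   0.38 -1.81] op 0.737 tilt [-0.066 -0.101]
0.3764118025143106
```

Emit:
send_rows:
  motion:
    - {"x": 0.08, "y": -0.18, "z": 0.7, "rx": 0, "ry": 0, "rz": 0, "jaw": 6.5}
    - {"x": 0.08, "y": 0, "z": 0.7, "rx": 0, "ry": 0, "rz": 0, "jaw": 6.5}
    - {"x": 0, "y": 0, "z": 0, "rx": 0, "ry": 0, "rz": 0, "jaw": 6.5}
    - {"x": 0, "y": 0, "z": 0, "rx": 0, "ry": 0, "rz": 0, "jaw": 6.5}
    - {"x": 0, "y": 0, "z": 0, "rx": 0, "ry": 0, "rz": 0, "jaw": 6.5}

```text
clock: 22.0
tool_pos: [0.4539, -0.0073, 0.0139]
eef_rot: [0.876, 0.479, -0.054, 0.029]
contact_force: [-0.6, 0.0, -0.2]
opening: 0.736
finger_force: 0.0
```

```bash
python3 -c "
from m import *
go(453.9,-7.3,14,57); print(get_state()['q'][5])"
```

```text
to 453.9 -7.3 14 57 : rz 0.006  x -0.00 y -0.00 z -0.01 now [ 0.4539 -0.0073  0.0139] psi 57.3 q [ 0.01  0.96 -0.26  2.14  1.16  0.34 -1.87] op 0.736 tilt [-0.067 -0.102]
0.3365640588815323
```

Exactly on pose. I grip, lift and turn about the world vertical, keeping the tilt.

Emit:
send_rows:
  motion:
    - {"x": 0, "y": 0, "z": 0, "rx": 0, "ry": 0, "rz": 0, "jaw": 2.5}
    - {"x": 0, "y": 0, "z": 0, "rx": 0, "ry": 0, "rz": 0, "jaw": 2.5}
    - {"x": 0, "y": 0, "z": 0, "rx": 0, "ry": 0, "rz": 0, "jaw": 2.5}
    - {"x": 0, "y": 0, "z": 0, "rx": 0, "ry": 0, "rz": 0, "jaw": 2.5}
    - {"x": 0, "y": 0, "z": 0, "rx": 0, "ry": 0, "rz": 0, "jaw": 2.5}

```text
clock: 22.5
tool_pos: [0.4539, -0.0071, 0.0138]
eef_rot: [0.876, 0.479, -0.054, 0.029]
contact_force: [-0.1, -0.0, 0.6]
opening: 0.381
finger_force: 15.0
```

Emit:
send_rows:
  motion:
    - {"x": 0, "y": 0, "z": 0, "rx": 0, "ry": 0, "rz": 0, "jaw": 2.5}
    - {"x": -0.25, "y": 0, "z": -2, "rx": 0, "ry": 0, "rz": 0, "jaw": 2.5}
    - {"x": -0.25, "y": 0, "z": -2.2, "rx": 0, "ry": 0, "rz": 0, "jaw": 2.5}
    - {"x": -0.25, "y": 0, "z": -2.2, "rx": 0, "ry": 0, "rz": 0, "jaw": 2.5}
    - {"x": -0.25, "y": 0, "z": -2.1, "rx": 0, "ry": 0, "rz": 0, "jaw": 2.5}

```text
clock: 23.0
tool_pos: [0.454, -0.0069, 0.1002]
eef_rot: [0.876, 0.479, -0.054, 0.029]
contact_force: [-0.8, -0.2, -1.0]
opening: 0.38
finger_force: 15.0
```

Emit:
send_rows:
  motion:
    - {"x": 0, "y": 0, "z": 0, "rx": -0.0145, "ry": 0, "rz": -0.12, "jaw": 2.5}
    - {"x": 0, "y": 0, "z": 0, "rx": -0.0145, "ry": 0, "rz": -0.12, "jaw": 2.5}
    - {"x": 0, "y": 0, "z": 0, "rx": -0.0145, "ry": 0, "rz": -0.12, "jaw": 2.5}
    - {"x": 0, "y": 0, "z": 0, "rx": -0.0145, "ry": 0, "rz": -0.12, "jaw": 2.5}
    - {"x": 0, "y": 0, "z": 0, "rx": -0.0145, "ry": 0, "rz": -0.12, "jaw": 2.5}

```text
clock: 23.5
tool_pos: [0.4542, -0.0069, 0.0994]
eef_rot: [0.692, 0.72, -0.043, 0.043]
contact_force: [0.2, -0.9, 0.1]
opening: 0.383
finger_force: 15.0
```

```bash
cat >> m.py <<'E'
def go3(x,y,z,psi):
    "tilted tool: turn vector about world z, then shift in the tool frame AFTER that turn (cm)"
    from scipy.spatial.transform import Rotation as R
    st,p,M=pose(); cur=np.degrees(np.arctan2(M[1,0],M[0,0])); d=np.radians((psi-cur+180)%360-180)
    rv=M.T@[0,0,d]; M2=R.from_euler('z',d).as_matrix()@M
    print("turn",rv.round(3),"shift",(M2.T@(np.array([x,y,z])/1000-p)*100).round(2),"tilt",M2[2].round(3),p.round(4),"psi %.1f"%cur,"op %.3f q6 %.2f q7 %.2f"%(st["opening"],st["q"][5],st["q"][6]))
E
python3 -c "
from m import *
go3(632.9,56.4,99,91.9)"
```

```text
turn [0.001 0.    0.007] shift [ 5.7  18.07 -0.7 ] tilt [-0.121 -0.002 -0.993] [ 0.4542 -0.0069  0.0994] psi 92.3 op 0.383 q6 0.55 q7 -1.27
```

Emit:
send_rows:
  motion:
    - {"x": 1.42, "y": 4.5, "z": -0.17, "rx": 0.001, "ry": 0, "rz": 0.007, "jaw": 2.5}
    - {"x": 1.42, "y": 4.5, "z": -0.17, "rx": 0, "ry": 0, "rz": 0, "jaw": 2.5}
    - {"x": 1.42, "y": 4.5, "z": -0.17, "rx": 0, "ry": 0, "rz": 0, "jaw": 2.5}
    - {"x": 1.42, "y": 4.5, "z": -0.17, "rx": 0, "ry": 0, "rz": 0, "jaw": 2.5}
    - {"x": 0, "y": 0, "z": 0, "rx": 0, "ry": 0, "rz": 0, "jaw": 2.5}

```text
clock: 24.0
tool_pos: [0.6386, 0.0586, 0.0992]
eef_rot: [0.697, 0.715, -0.039, 0.043]
contact_force: [-0.4, 0.0, -1.1]
opening: 0.383
finger_force: 15.0
```

Emit:
send_rows:
  motion:
    - {"x": 0.24, "y": 0, "z": 2, "rx": 0, "ry": 0, "rz": 0, "jaw": 2.5}
    - {"x": 0.24, "y": 0, "z": 2, "rx": 0, "ry": 0, "rz": 0, "jaw": 2.5}
    - {"x": 0, "y": 0, "z": 0, "rx": 0, "ry": 0, "rz": 0, "jaw": 2.5}
    - {"x": 0, "y": 0, "z": 0, "rx": 0, "ry": 0, "rz": 0, "jaw": 2.5}
    - {"x": 0, "y": 0, "z": 0, "rx": 0, "ry": 0, "rz": 0, "jaw": 2.5}

```text
clock: 24.5
tool_pos: [0.6322, 0.0554, 0.0588]
eef_rot: [0.696, 0.716, -0.043, 0.043]
contact_force: [0.8, 0.5, -0.2]
opening: 0.379
finger_force: 15.0
```

```bash
python3 -c "
from m import *
go3(632.9,56.4,28.8,91.9)
s=cam('scene')
x=s['img'][170:300,220:440,::-1]; cv2.imwrite('pics/p3c.png',cv2.resize(x,None,fx=3.6,fy=3.6,interpolation=cv2.INTER_CUBIC))"
```

```text
turn [-0.001 -0.    -0.005] shift [0.46 0.08 2.97] tilt [-0.121 -0.002 -0.993] [0.6322 0.0554 0.0588] psi 91.6 op 0.379 q6 0.84 q7 -0.93
```

View pics/p3c.png

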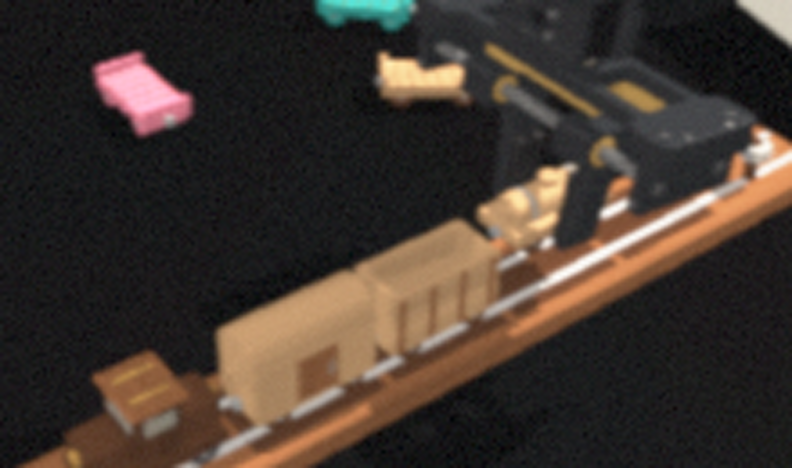

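The crop shows the van and wagon neatly in line and the tank level above panel 3. Setting it down.

Emit:
send_rows:
  motion:
    - {"x": 0.25, "y": 0.08, "z": 1.5, "rx": 0, "ry": 0, "rz": -0.005, "jaw": 2.5}
    - {"x": 0.15, "y": 0, "z": 1.0, "rx": 0, "ry": 0, "rz": 0, "jaw": 2.5}
    - {"x": 0.06, "y": 0, "z": 0.4, "rx": 0, "ry": 0, "rz": 0, "jaw": 2.5}
    - {"x": 0, "y": 0, "z": 0.1, "rx": 0, "ry": 0, "rz": 0, "jaw": 2.5}
    - {"x": 0, "y": 0, "z": 0, "rx": 0, "ry": 0, "rz": 0, "jaw": 2.5}

```text
clock: 25.05
tool_pos: [0.6322, 0.0561, 0.0286]
eef_rot: [0.694, 0.717, -0.044, 0.042]
contact_force: [-3.5, -0.7, 7.9]
opening: 0.386
finger_force: 15.0
```

Emit:
send_rows:
  motion:
    - {"x": 0, "y": 0, "z": 0, "rx": 0, "ry": 0, "rz": 0, "jaw": 2.5}
    - {"x": 0, "y": 0, "z": 0, "rx": 0, "ry": 0, "rz": 0, "jaw": 6}
    - {"x": 0, "y": 0, "z": 0, "rx": 0, "ry": 0, "rz": 0, "jaw": 6}
    - {"x": 0, "y": 0, "z": 0, "rx": 0, "ry": 0, "rz": 0, "jaw": 6}
    - {"x": 0, "y": 0, "z": 0, "rx": 0, "ry": 0, "rz": 0, "jaw": 6}

```text
clock: 25.55
tool_pos: [0.6331, 0.0565, 0.028]
eef_rot: [0.694, 0.717, -0.043, 0.042]
contact_force: [0.5, -0.2, -0.4]
opening: 0.678
finger_force: 0.0
```

Emit:
send_rows:
  motion:
    - {"x": -0.5, "y": 0, "z": -4.2, "rx": 0, "ry": 0, "rz": 0, "jaw": 6}
    - {"x": -0.5, "y": 0, "z": -4.2, "rx": 0, "ry": 0, "rz": 0, "jaw": 6}
    - {"x": -0.5, "y": 0, "z": -4.2, "rx": 0.014, "ry": 0, "rz": 0.117, "jaw": 6.5}
    - {"x": -0.5, "y": 0, "z": -4.2, "rx": 0.014, "ry": 0, "rz": 0.117, "jaw": 6.5}
    - {"x": 0, "y": 0, "z": 0, "rx": 0.014, "ry": 0, "rz": 0.117, "jaw": 6.5}

```text
clock: 26.05
tool_pos: [0.6369, 0.0588, 0.2037]
eef_rot: [0.811, 0.582, -0.045, 0.036]
contact_force: [0.2, 0.5, 0.3]
opening: 0.74
finger_force: 0.0
```

Emit:
send_rows:
  motion:
    - {"x": 0, "y": 0, "z": 0, "rx": 0.014, "ry": 0, "rz": 0.117, "jaw": 6.5}
    - {"x": 0, "y": 0, "z": 0, "rx": 0.014, "ry": 0, "rz": 0.117, "jaw": 6.5}
    - {"x": -1.6, "y": -4.28, "z": 0.19, "rx": 0, "ry": 0, "rz": 0, "jaw": 6.5}
    - {"x": -1.6, "y": -4.28, "z": 0.19, "rx": 0, "ry": 0, "rz": 0, "jaw": 6.5}
    - {"x": -1.6, "y": -4.28, "z": 0.19, "rx": 0, "ry": 0, "rz": 0, "jaw": 6.5}

```text
clock: 26.55
tool_pos: [0.4974, 0.084, 0.1977]
eef_rot: [0.873, 0.484, -0.054, 0.029]
contact_force: [0.2, 0.4, 0.4]
opening: 0.738
finger_force: 0.0
```

Emit:
send_rows:
  motion:
    - {"x": -1.6, "y": -4.28, "z": 0.19, "rx": 0, "ry": 0, "rz": 0, "jaw": 6.5}
    - {"x": -1.6, "y": -4.28, "z": 0.19, "rx": 0, "ry": 0, "rz": 0, "jaw": 6.5}
    - {"x": 0, "y": 0, "z": 0, "rx": 0, "ry": 0, "rz": 0, "jaw": 6.5}
    - {"x": 0, "y": 0, "z": 0, "rx": 0, "ry": 0, "rz": 0, "jaw": 6.5}
    - {"x": 0, "y": 0, "z": 0, "rx": 0, "ry": 0, "rz": 0, "jaw": 6.5}

```text
clock: 27.05
tool_pos: [0.411, 0.1018, 0.1982]
eef_rot: [0.873, 0.484, -0.053, 0.029]
contact_force: [0.3, -0.8, 0.6]
opening: 0.742
finger_force: 0.0
```

```bash
python3 -c "
from m import *
s=cam('wrist');save(s,'w5')
u,v=map(int,proj(s,[.430,.1347,.02],True));print(u,v,s['img'][v,u])
for z in(0.01,.018,.024):
  try: print(z,rect(s,u,v,z,100,15))
  except Exception as e: print(e)
go3(430,134.7,60,58)"
```

```text
322 123 [247 245 207]
0.01 (array([431. , 130.4]), array([75.3, 37.8]), 58.0)
0.018 (array([431.7, 131.5]), array([73.4, 36.8]), 58.0)
0.024 (array([432.2, 132.3]), array([72. , 36.1]), 58.0)
turn [-0. -0. -0.] shift [ 5.43 -0.13 13.25] tilt [-0.12  -0.    -0.993] [0.411  0.1017 0.198 ] psi 58.0 op 0.735 q6 0.71 q7 -1.61
```

View pics/w5.png

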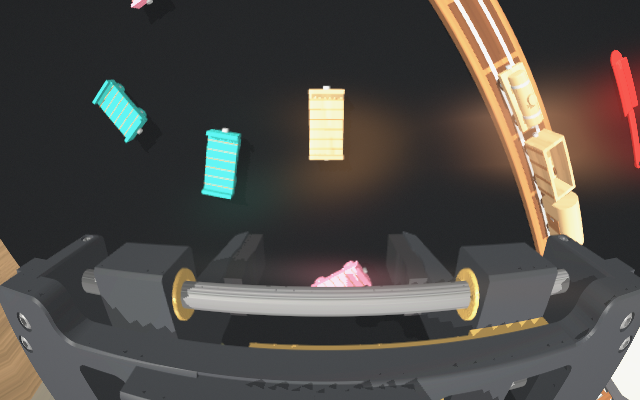

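The flat is at (326,125): 73×36 mm, plain wood, so it's the right one. The tank, wagon and van are in line at right. Descending on the flat.

Emit:
send_rows:
  motion:
    - {"x": 3.6, "y": 0.17, "z": -0.4, "rx": 0, "ry": 0, "rz": 0, "jaw": 6.5}
    - {"x": 0.48, "y": 0, "z": 4, "rx": 0, "ry": 0, "rz": 0, "jaw": 6.5}
    - {"x": 0.48, "y": 0, "z": 4, "rx": 0, "ry": 0, "rz": 0, "jaw": 6.5}
    - {"x": 0.48, "y": 0, "z": 4, "rx": 0, "ry": 0, "rz": 0, "jaw": 6.5}
    - {"x": 0.24, "y": 0, "z": 2, "rx": 0, "ry": 0, "rz": 0, "jaw": 6.5}

```text
clock: 27.6
tool_pos: [0.43, 0.1307, 0.0536]
eef_rot: [0.873, 0.484, -0.055, 0.029]
contact_force: [0.4, -0.3, -0.1]
opening: 0.733
finger_force: 0.0
```

Emit:
send_rows:
  motion:
    - {"x": 0.24, "y": 0, "z": 2, "rx": 0, "ry": 0, "rz": 0, "jaw": 6.5}
    - {"x": 0.12, "y": 0, "z": 1, "rx": 0, "ry": 0, "rz": 0, "jaw": 6.5}
    - {"x": 0, "y": 0, "z": 0, "rx": 0, "ry": 0, "rz": 0, "jaw": 6.5}
    - {"x": 0, "y": 0, "z": 0, "rx": 0, "ry": 0, "rz": 0, "jaw": 6.5}
    - {"x": 0, "y": 0, "z": 0, "rx": 0, "ry": 0, "rz": 0, "jaw": 6.5}

```text
clock: 28.1
tool_pos: [0.4303, 0.1313, 0.0272]
eef_rot: [0.873, 0.484, -0.053, 0.029]
contact_force: [-0.7, 0.1, -0.0]
opening: 0.736
finger_force: 0.0
```

```bash
python3 -c "
from m import *
go3(431.7,131.6,14,58)"
```

```text
turn [0.    0.    0.001] shift [0.26 0.11 1.3 ] tilt [-0.12  -0.    -0.993] [0.4303 0.1313 0.0272] psi 58.1 op 0.736 q6 0.34 q7 -1.96
```

Emit:
send_rows:
  motion:
    - {"x": 0.2, "y": 0.1, "z": 0.7, "rx": 0, "ry": 0, "rz": 0, "jaw": 6.5}
    - {"x": 0.06, "y": 0, "z": 0.6, "rx": 0, "ry": 0, "rz": 0, "jaw": 6.5}
    - {"x": 0, "y": 0, "z": 0, "rx": 0, "ry": 0, "rz": 0, "jaw": 6.5}
    - {"x": 0, "y": 0, "z": 0, "rx": 0, "ry": 0, "rz": 0, "jaw": 2.5}
    - {"x": 0, "y": 0, "z": 0, "rx": 0, "ry": 0, "rz": 0, "jaw": 2.5}

```text
clock: 28.6
tool_pos: [0.4307, 0.1315, 0.0132]
eef_rot: [0.873, 0.485, -0.054, 0.029]
contact_force: [1.1, -0.5, 0.7]
opening: 0.581
finger_force: 0.0
```

Emit:
send_rows:
  motion:
    - {"x": 0, "y": 0, "z": 0, "rx": 0, "ry": 0, "rz": 0, "jaw": 2.5}
    - {"x": 0, "y": 0, "z": 0, "rx": 0, "ry": 0, "rz": 0, "jaw": 2.5}
    - {"x": 0, "y": 0, "z": 0, "rx": 0, "ry": 0, "rz": 0, "jaw": 2.5}
    - {"x": 0, "y": 0, "z": 0, "rx": 0, "ry": 0, "rz": 0, "jaw": 2.5}
    - {"x": 0, "y": 0, "z": 0, "rx": 0, "ry": 0, "rz": 0, "jaw": 2.5}

```text
clock: 29.1
tool_pos: [0.4309, 0.1315, 0.0133]
eef_rot: [0.873, 0.485, -0.054, 0.029]
contact_force: [-0.1, -0.0, 1.0]
opening: 0.381
finger_force: 15.0
```

Emit:
send_rows:
  motion:
    - {"x": -0.25, "y": 0, "z": -2, "rx": 0, "ry": 0, "rz": 0, "jaw": 2.5}
    - {"x": -0.25, "y": 0, "z": -2.2, "rx": 0, "ry": 0, "rz": 0, "jaw": 2.5}
    - {"x": -0.25, "y": 0, "z": -2.2, "rx": 0, "ry": 0, "rz": 0, "jaw": 2.5}
    - {"x": -0.25, "y": 0, "z": -2.1, "rx": 0, "ry": 0, "rz": 0, "jaw": 2.5}
    - {"x": 0, "y": 0, "z": 0, "rx": -0.014, "ry": 0, "rz": -0.117, "jaw": 2.5}

```text
clock: 29.6
tool_pos: [0.4326, 0.132, 0.1008]
eef_rot: [0.842, 0.536, -0.05, 0.032]
contact_force: [0.7, 0.0, -0.3]
opening: 0.384
finger_force: 15.0
```

Emit:
send_rows:
  motion:
    - {"x": 0, "y": 0, "z": 0, "rx": -0.014, "ry": 0, "rz": -0.117, "jaw": 2.5}
    - {"x": 0, "y": 0, "z": 0, "rx": -0.014, "ry": 0, "rz": -0.117, "jaw": 2.5}
    - {"x": 0, "y": 0, "z": 0, "rx": -0.014, "ry": 0, "rz": -0.117, "jaw": 2.5}
    - {"x": 0, "y": 0, "z": 0, "rx": -0.014, "ry": 0, "rz": -0.117, "jaw": 2.5}
    - {"x": 0, "y": 0, "z": 0, "rx": 0, "ry": 0, "rz": 0, "jaw": 2.5}

```text
clock: 30.1
tool_pos: [0.4307, 0.1316, 0.0987]
eef_rot: [0.694, 0.718, -0.043, 0.042]
contact_force: [-0.2, -0.2, 0.4]
opening: 0.383
finger_force: 15.0
```

```bash
python3 -c "
from m import *
go3(630.1,140.3,99,91.9)"
```

```text
turn [0.    0.    0.001] shift [ 0.2  19.96 -0.13] tilt [-0.121 -0.004 -0.993] [0.4307 0.1316 0.0987] psi 91.9 op 0.383 q6 0.55 q7 -1.48
```

Emit:
send_rows:
  motion:
    - {"x": 0.05, "y": 4.5, "z": -0.03, "rx": 0, "ry": 0, "rz": 0, "jaw": 2.5}
    - {"x": 0.05, "y": 4.5, "z": -0.03, "rx": 0, "ry": 0, "rz": 0, "jaw": 2.5}
    - {"x": 0.05, "y": 4.5, "z": -0.03, "rx": 0, "ry": 0, "rz": 0, "jaw": 2.5}
    - {"x": 0.05, "y": 4.5, "z": -0.03, "rx": 0, "ry": 0, "rz": 0, "jaw": 2.5}
    - {"x": 0, "y": 1.9, "z": 0, "rx": 0, "ry": 0, "rz": 0, "jaw": 2.5}

```text
clock: 30.6
tool_pos: [0.6341, 0.1392, 0.099]
eef_rot: [0.697, 0.715, -0.042, 0.043]
contact_force: [-0.1, -0.2, -0.9]
opening: 0.386
finger_force: 15.0
```

Emit:
send_rows:
  motion:
    - {"x": 0.24, "y": 0, "z": 2, "rx": 0, "ry": 0, "rz": 0, "jaw": 2.5}
    - {"x": 0.24, "y": 0, "z": 2, "rx": 0, "ry": 0, "rz": 0, "jaw": 2.5}
    - {"x": 0, "y": 0, "z": 0, "rx": 0, "ry": 0, "rz": 0, "jaw": 2.5}
    - {"x": 0, "y": 0, "z": 0, "rx": 0, "ry": 0, "rz": 0, "jaw": 2.5}
    - {"x": 0, "y": 0, "z": 0, "rx": 0, "ry": 0, "rz": 0, "jaw": 2.5}

```text
clock: 31.1
tool_pos: [0.6293, 0.1408, 0.0592]
eef_rot: [0.694, 0.718, -0.043, 0.042]
contact_force: [0.4, 0.2, -0.9]
opening: 0.384
finger_force: 15.0
```

```bash
python3 -c "
from m import *
go3(630.1,140.3,28.2,91.9)"
```

```text
turn [0. 0. 0.] shift [0.32 0.09 3.08] tilt [-0.121 -0.003 -0.993] [0.6293 0.1408 0.0592] psi 91.9 op 0.384 q6 0.87 q7 -1.00
```

Emit:
send_rows:
  motion:
    - {"x": 0.18, "y": 0.09, "z": 1.5, "rx": 0, "ry": 0, "rz": 0, "jaw": 2.5}
    - {"x": 0.1, "y": 0, "z": 1.0, "rx": 0, "ry": 0, "rz": 0, "jaw": 2.5}
    - {"x": 0.05, "y": 0, "z": 0.4, "rx": 0, "ry": 0, "rz": 0, "jaw": 2.5}
    - {"x": 0, "y": 0, "z": 0.18, "rx": 0, "ry": 0, "rz": 0, "jaw": 2.5}
    - {"x": 0, "y": 0, "z": 0, "rx": 0, "ry": 0, "rz": 0, "jaw": 2.5}

```text
clock: 31.6
tool_pos: [0.6298, 0.1394, 0.0282]
eef_rot: [0.694, 0.717, -0.044, 0.042]
contact_force: [-2.4, -1.6, 5.5]
opening: 0.382
finger_force: 15.0
```

Emit:
send_rows:
  motion:
    - {"x": 0, "y": 0, "z": 0, "rx": 0, "ry": 0, "rz": 0, "jaw": 2.5}
    - {"x": 0, "y": 0, "z": 0, "rx": 0, "ry": 0, "rz": 0, "jaw": 6}
    - {"x": 0, "y": 0, "z": 0, "rx": 0, "ry": 0, "rz": 0, "jaw": 6}
    - {"x": 0, "y": 0, "z": 0, "rx": 0, "ry": 0, "rz": 0, "jaw": 6}
    - {"x": 0, "y": 0, "z": 0, "rx": 0, "ry": 0, "rz": 0, "jaw": 6}

```text
clock: 32.1
tool_pos: [0.6308, 0.1399, 0.0278]
eef_rot: [0.694, 0.717, -0.043, 0.042]
contact_force: [-0.1, -0.3, -0.2]
opening: 0.677
finger_force: 0.0
```

Emit:
send_rows:
  motion:
    - {"x": -0.5, "y": 0, "z": -4.2, "rx": 0, "ry": 0, "rz": 0, "jaw": 6}
    - {"x": -0.5, "y": 0, "z": -4.2, "rx": 0, "ry": 0, "rz": 0, "jaw": 6}
    - {"x": -0.5, "y": 0, "z": -4.2, "rx": 0, "ry": 0, "rz": 0, "jaw": 6}
    - {"x": -0.5, "y": 0, "z": -4.2, "rx": 0, "ry": 0.06, "rz": 0, "jaw": 6}
    - {"x": -0.5, "y": 0, "z": -4.2, "rx": 0, "ry": 0.06, "rz": 0, "jaw": 6}

```text
clock: 32.6
tool_pos: [0.6311, 0.1392, 0.2413]
eef_rot: [0.695, 0.719, -0.0, -0.001]
contact_force: [0.3, -0.5, 0.1]
opening: 0.678
finger_force: 0.0
```

Emit:
send_rows:
  motion:
    - {"x": -4.5, "y": 0, "z": -2, "rx": 0, "ry": 0, "rz": 0, "jaw": 6}
    - {"x": -4.5, "y": 0, "z": -2, "rx": 0, "ry": 0, "rz": 0, "jaw": 6}
    - {"x": -4.5, "y": 0, "z": -2, "rx": 0, "ry": 0, "rz": 0, "jaw": 6}
    - {"x": -4.5, "y": 0, "z": -2, "rx": 0, "ry": 0, "rz": 0, "jaw": 6}
    - {"x": 0, "y": 0, "z": 0, "rx": 0, "ry": 0, "rz": 0, "jaw": 6}

```text
clock: 33.1
tool_pos: [0.6392, -0.0514, 0.3214]
eef_rot: [0.7, 0.714, -0.002, 0.003]
contact_force: [0.8, 0.2, -0.5]
opening: 0.684
finger_force: 0.0
```

Emit:
send_rows:
  motion:
    - {"x": 0, "y": 0, "z": 0, "rx": 0, "ry": 0, "rz": 0, "jaw": 6}
    - {"x": 0, "y": 0, "z": 0, "rx": 0, "ry": 0, "rz": 0, "jaw": 6}
    - {"x": 0, "y": 0, "z": 0, "rx": 0, "ry": 0, "rz": 0, "jaw": 6}
    - {"x": 0, "y": 0, "z": 0, "rx": 0, "ry": 0, "rz": 0, "jaw": 6}
    - {"x": 0, "y": 0, "z": 0, "rx": 0, "ry": 0, "rz": 0, "jaw": 6}

```text
clock: 33.6
tool_pos: [0.6373, -0.0409, 0.3192]
eef_rot: [0.695, 0.719, -0.001, -0.001]
contact_force: [0.1, -0.4, -0.1]
opening: 0.678
finger_force: 0.0
```

```bash
python3 -c "
from m import *
import pickle
s=cam('wrist');pickle.dump(s,open('w6.pkl','wb'))
x=s['img'].copy()
from math import *
for (a,b) in [(638.5,-111.5),(635.7,-27.6),(632.9,56.4),(630.1,140.3)]:
    u,v=proj(s,[a/1000,b/1000,.015],True); print(u,v)
v0=x[0:260,220:430]; cv2.imwrite('pics/w6.png',cv2.resize(v0[:,:,::-1],None,fx=2.3,fy=2.3,interpolation=cv2.INTER_CUBIC))
go(0,0,0,90)"
```

```text
324.24733100533166 207.21756048228985
324.2325583327878 151.00422128617993
324.2409385641713 91.97107847441453
324.2688257999445 34.34011987104111
to 0 0 0 90 : rz 0.034  x 4.12 y -63.74 z 31.93 now [ 0.6374 -0.0412  0.3193] psi 91.9 q [ 0.4   0.74 -0.83  1.41  0.56  1.24 -0.44] op 0.680 tilt [-0.003 -0.001]
```

View pics/w6.png

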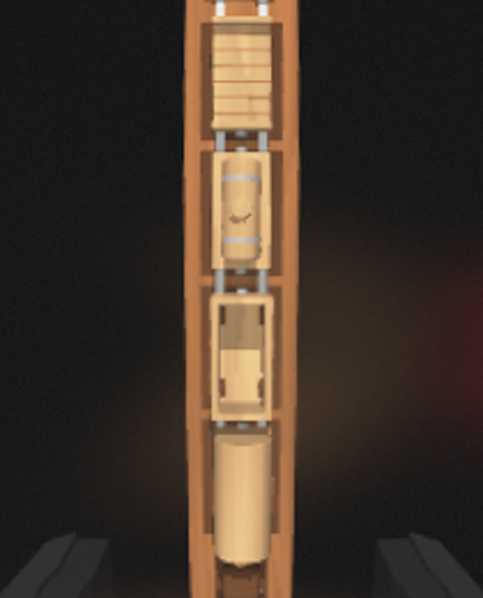

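The wrist view shows all four cars across-centred and in line, with crop rows flat 18–129, tank 152–268, wagon 294–420 and van 432–562. A numeric check along the plinth follows.

```bash
python3 -c "
from m import *
import pickle
s=pickle.load(open('w6.pkl','rb'))
for n,c,a,b,za,zb,t in [('flat',242,18,129,.039,.039,140.3),('tank',241,152,268,.032,.032,56.4),('wagon',242,294,420,.061,.061,-27.6),('van',242,432,562,.058,.058,-111.5)]:
    A=onz(s,220+c/2.3,a/2.3,za,True);B=onz(s,220+c/2.3,b/2.3,zb,True);m=(A+B)/2*1000;print(n,m[:2].round(1),'len',round((A-B)[1]*1000,1),'target y',t,'x',round(634.3-.033*(m[1]-14.4),1))
for r in (148,281,414): print('divider',onz(s,220+242/2.3,r/2.3,.015,True).round(4))
"
```

```text
flat [631.6 138.4] len 69.2 target y 140.3 x 630.2
tank [633.7  56.5] len 69.1 target y 56.4 x 632.9
wagon [637.2 -27.5] len 71.1 target y -27.6 x 635.7
van [ 640.1 -111.6] len 81.6 target y -111.5 x 638.5
divider [0.6329 0.0961 0.015 ]
divider [0.6357 0.0136 0.015 ]
divider [ 0.6385 -0.07    0.015 ]
```

All four are within about 2 mm of their panel centres, and the van's bottom end face is included in its row span. The gripper is clear, so I hand the job in.

```bash
python3 -c "
from plant import *
print(finish_job())"
```

```text
the job is handed in; nothing more can be done
None
```

The job is handed in: van, open wagon, tank and flat stand on panels 1 to 4 from the locomotive. My last camera check put each within about 2 mm of its panel centre; `finish_job()` returned no verdict.

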